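# Load a board carrier into a test nest behind its drop catch

## Robot

A 6-joint arm with a two-finger parallel gripper is mounted at the origin on the work surface. World frame = base frame: x ahead of the robot, y to its left, z up, the work surface at z = 0. Lengths are in m, angles in rad, forces in N, time in s.
With the tool pointing down it reaches from about 0.35 to 0.975 m from the base axis. Payload 4.9 kg.
Tool frame: the origin (TCP) lies at the very end of the fingers, on their centre line; the grasp point (between the pads) lies 19 mm behind it; x points along the fingers, z is the direction in which the jaws open and shut, and the axes are right-handed (so a half turn about x gives the same grasp; the last joint's range is limited). The gripper opens to 85 mm and grips with 20 to 120 N. Pads are 22 mm wide; open, the fingers measure 114 mm over their backs; the gripper's body (76 mm by 85 mm) begins 54 mm behind the grasp point. The pads swing forward as they close: fully open they stand 13 mm farther back than shut.
Start: joints at [1.155, 0.053, 1.613, -0, 1.476, -0.119], TCP at [0.183, 0.598, 0.231] pointing down, gripper open.
Joint ranges: [-3.01, 3.01], [-1.01, 2.22], [0.06, 2.58], [-1.02, 4.17], [0.09, 2.62], [-3.14, 3.14]. Speed limits (rad/s): [2.57, 2.57, 3.14, 3.14, 3.14, 3.14].

## Interface

Orientations are given as a rotation vector (axis times angle).
In Python, from station import ctrl, imaging gives the robot as it stands. The module is installed in compiled form; this text tells all that it offers.
- The arm moves only by the shell command python3 -m jog 'ROWS' [FORCE]. ROWS is JSON, a list that holds one entry, the list of rows, each a list of 5 numbers: the shift along the tool's x, y, z in m, then the turn about the tool's x in rad, then the closure, from -1 (fully open) to 1 (shut). A call has 1 to 12 rows; each row is the pose to reach, as a shift and turn from the pose measured when the call began, along the tool's axes at that moment; what a row does not reach only later rows make up. A row lasts 1/10 s, in which the tool goes at most 50 mm and 8.59 degrees, less where a joint would pass 70% of its speed; a pose out of reach is approached as far as the arm can. A call with a gripper value outside its range is refused whole. The fingers move at their own pace and stop on an object; FORCE is the grip in N (left out, the last holds). Time passes only in rows, so rows that repeat a pose let the fingers close. It gives the time, the measured TCP pose, the force and the opening at its end, in the units of the state.
- ctrl.get_obs(): the state, without advancing time (a new reading comes with each control period).
- imaging.get_image(name): name is "scene" or "side" or "wrist"; returns a dict with "color" (400x640x3 uint8, red, green, blue), "intrinsics" (3x3 intrinsics, pixels), "distortion" ([k1, k2, p1, p2, k3] as OpenCV has them; the pictures are not rectified), "R" (3x3) and "t" (3): a world point X has camera coordinates R X + t. Camera axes: x right, y down, z forward; pixel columns grow to the right and rows downward; lengths in m; the calibration is good to about 2 mm. A picture is of the moment at which its call begins. There is no depth.
- ctrl.finish_job(): hands the job in, once; it reports no verdict.
The state is a dict: "t": time; "q": joint angles; "dq": joint speeds; "effort": joint torques, N m; "tool_pos": TCP position; "tool_rot": TCP orientation; "contact_force": force on the tool from outside, world axes, zero at the start; "wrist_torque": the same for the moment, N m; "opening": finger opening in m.
Only numpy, scipy, OpenCV 4.12 (cv2) and the standard library are available. Lean on these libraries where they do the work, as an engineer would, in place of code of your own. Each camera call takes 0.05 s, during which the arm holds its last target.

## Task

On the repair bench, pick up the black board carrier by its metal lug, set it flat on the open end of the test nest, short of the hinged catch, and slide it in so that its own front edge lifts the catch. Press it home against the sprung contact until the catch drops behind it, without pressing that contact with more than about 18 N or jamming the carrier, then let go and leave it caught flat between contact and catch. Keep the gripper off the nest and the catch, and leave the other things on the bench where they are.

Things in the scene. Friction and masses are not known exactly. Their poses are not given: they have to be found in the camera images.
- lug (a point): Centre of the aluminium grip lug in the middle of the loose board carrier's top: 14 mm thick (x), 30 wide (y), 30 high. It is 35 mm above the carrier's underside, 15 above its top face. Axes are the carrier's; its +x face is the front that enters the nest first. Pinch it across the 14 mm (a finger before and behind it along x): the catch passes 22 mm beside its +y side.
- carrier_center (a point): Centre of the carrier's slab, black plastic, 100 (x) x 110 (y) x 20 mm high, 0.2 to 0.5 kg, an amber circuit board let into its top. Same axes as the lug; 10 mm above the underside, 25 mm below the lug point.
- nest: Fixed test nest. Origin at bench level on the slide's centre line; the carrier is pushed along its +x, z up. Bed plate 8 mm thick, x -165 to 200 mm, 176 wide; the carrier slides on it. Black rails, 113 mm apart inside, 22 mm above the bed, x -20 to 150; nothing taller than 51 mm above the bench. Do not slam the carrier down or jam it.
- nest_entry (a point): On top of the bed at its open end (nest x -105 mm, axes as the nest): a carrier centred here lies short of the catch and its pin at any setting. Its front then stands between the flared lead-ins (nest x -72 to -20 mm, about 138 mm apart at the open end, narrowing to 113 at the rails).
- nest_lips (a point): On the bed's centre line at nest x 100 mm, axes as the nest. For 30 mm to either side along x, a lip on each rail overhangs the carrier's side edge by 12 mm, 2.5 mm above its top, so the carrier can only be slid in flat, not lowered in.
- latch_mid (a point): On the bed (nest x 83 mm): carrier centre when the catch drops, if the steel frame on the +y rail is at mid setting. The frame carries catch and contact together and is clamped anywhere within 20 mm either way along x, unmeasured: find it by feel. Relative to the true drop point, the carrier lifts the catch from -133 mm, meets the contact at -6 mm and rests at -5 mm when let go.
- contact_mid (a point): Middle of the brass contact's face at mid setting (nest x 127 mm, 10 mm above the bed; it shifts with the frame up to 20 mm, not measured). 60 mm wide, sprung along x: 2.2 N per mm from zero, 20 mm travel. So at any setting the catch drops at about 13 N of spring force; sliding friction adds 1 to 4 N.
- catch (a joint): Angle of the hinged steel catch (60 g, pin 42 mm above the bench at nest x -40 to 0 mm by setting; arm at nest y 37 to 51 mm). 0 = hanging fully down on its stop, sloping down towards nest +x with its tip about 14 mm below the carrier's top; grows as it is lifted; about 0.3 when riding on the carrier. It falls by its own weight.
- capacitor_mid (a point): Middle of a loose upright black capacitor, 22 mm diameter, 32 mm high (bystander).
- driver_grip (a point): Grip of a loose screwdriver lying on the bench (bystander).
- cover_mid (a point): Middle of a loose black perforated battery cover, 56 x 180 x 12 mm (bystander).
- tray_in (a point): Centre of the inner floor of a small loose grey parts tray, 120 x 90 x 30 mm (bystander).
Not all that is in view belongs to the job. Of the things shaped like the part that bears lug, the black one is meant.

How it is judged:
On the way, in this order (a step that is already met when the one before it is completed fails the run):
1. the carrier lies flat on the open end of the nest, in line with it, short of the catch, which is down (x of carrier_center in the frame of nest between -0.135 and -0.04 m and y of carrier_center in the frame of nest between -0.012 and 0.012 m and z of carrier_center in the frame of nest between 0.015 and 0.0215 m and angle between the x axis of carrier_center and the x axis of nest, either way round below 0.12 rad and value of joint catch below 0.05 rad), for 0.1 s.
2. the catch is lifted and rides on the carrier, which slides flat between the rails (x of carrier_center in the frame of nest between -0.075 and 0.105 m and y of carrier_center in the frame of nest between -0.006 and 0.006 m and z of carrier_center in the frame of nest between 0.015 and 0.0215 m and angle between the x axis of carrier_center and the x axis of nest, either way round below 0.08 rad and value of joint catch above 0.15 rad), for 0.1 s.
At the end, for the whole second after the job is handed in: The carrier is released and at rest flat on the bed between the rails (centre 50 to 112 mm ahead of the nest's origin, within 5 mm of its centre line, height within 2.5 mm, within 0.08 rad in line), and the catch is down behind it (below 0.1 rad) (x of carrier_center in the frame of nest between 0.05 and 0.112 m and y of carrier_center in the frame of nest between -0.005 and 0.005 m and z of carrier_center in the frame of nest between 0.0155 and 0.0205 m and angle between the x axis of carrier_center and the x axis of nest, either way round below 0.08 rad and value of joint catch below 0.1 rad and linear speed of carrier below 0.01 m/s); the robot touches nothing.
It fails at once if the sprung contact is pressed with more than 21 N (contact force between carrier and contact above 21 N).
It fails at once if the carrier is slammed down or jammed in the nest (more than 80 N) (contact force between carrier and nest above 80 N).
It fails at once if the gripper or arm pushes on the nest or its catch (more than 2 N) (contact force between any of the fingers, the arm and nest above 2 N).
It fails at once if a bystander is moved more than 20 mm (distance of any of capacitor_mid, driver_grip, cover_mid, tray_in from where it was at the start of the episode above 0.02 m).
It also fails if it takes over 72 s, if anything falls off the work surface, if the arm or the gripper's body presses on something with over 40 N, if the wrist force passes 120 N, or if a joint passes its speed limit or range.

## Working session

There is one attempt and no reset: what is moved stays moved. The work goes in short steps, Python scripts to look and compute and a shell command to move; the robot and the scene stay as the last step left them, time stands still between calls to the robot, and variables do not carry over. Pictures are saved under pics/ and viewed, and the job is handed in when it is done.

```bash
mkdir -p pics; cat > h.py <<'E'
from station import ctrl, imaging
import numpy as np, cv2
from scipy.spatial.transform import Rotation as Ro
def shot(n,f=None):
    d=imaging.get_image(n)
    if f: cv2.imwrite(f,d["color"][:,:,::-1])
    return d
def ray(d,uv,z):
    p=cv2.undistortPoints(np.array(uv,float).reshape(-1,1,2),np.array(d["intrinsics"]),np.array(d["distortion"])).reshape(-1,2)
    R=np.array(d["R"]);t=np.array(d["t"]);C=-R.T@t
    D=np.c_[p,np.ones(len(p))]@R
    return C+D*((z-C[2])/D[:,2])[:,None]
def proj(d,X):
    return cv2.projectPoints(np.array(X,float).reshape(-1,1,3),cv2.Rodrigues(np.array(d["R"]))[0],np.array(d["t"]),np.array(d["intrinsics"]),np.array(d["distortion"]))[0].reshape(-1,2)
E
python3 - <<'E'
from h import *
import pickle
D={}
for n in ["scene","side","wrist"]:
    D[n]=shot(n,f"pics/{n}0.png")
    print(n,-np.array(D[n]["R"]).T@D[n]["t"])
pickle.dump(D,open("d0.pkl","wb"))
o=ctrl.get_obs();print(o)
E
```

```text
scene [ 1.10177712 -0.58218721  1.06651911]
side [ 0.199061   -0.83268566  0.74807523]
wrist [0.12074227 0.61695969 0.372124  ]
{'t': 0.15, 'q': array([ 1.15499197e+00,  5.32169384e-02,  1.61399291e+00,  2.33017686e-05,
        1.47602251e+00, -1.18967011e-01]), 'dq': array([ 0.00031755, -0.00178583, -0.00353623, -0.00022053, -0.00060862,
       -0.00029681]), 'effort': array([ 8.67388644e-05, -3.94243634e+01, -3.70721376e+01, -1.58809194e-04,
        4.77519512e-03,  4.95051108e-05]), 'tool_pos': array([0.18258197, 0.59721588, 0.23032963]), 'tool_rot': array([-0.98867003,  1.33660147,  0.98735479]), 'contact_force': array([0.49117448, 1.33676763, 0.27797619]), 'wrist_torque': array([ 0.02404838,  0.03415059, -0.00688864]), 'opening': 0.08566593661949631}
```

View pics/scene0.png

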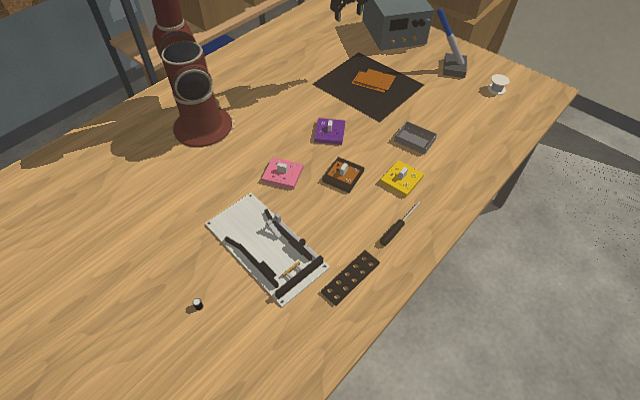

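View pics/side0.png

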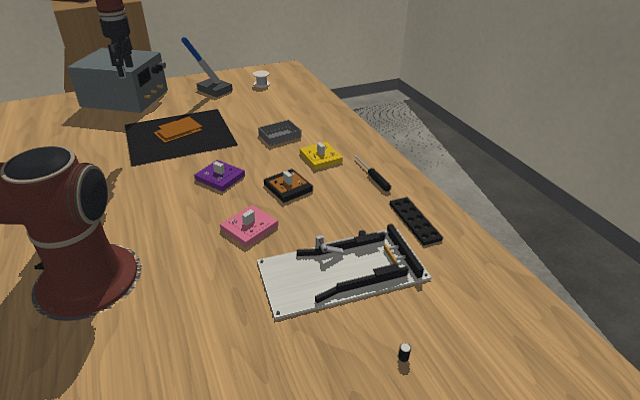

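View pics/wrist0.png

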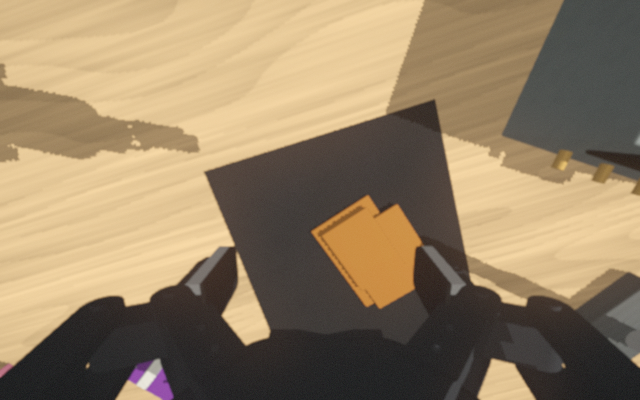

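The black carrier with the amber board is at scene (343,175) and side (288,186). The nest's bed is at scene (265,245) and side (343,275), with its open end toward scene (230,210). I'll zoom in for the corners.

```bash
python3 - <<'E'
import pickle,cv2,numpy as np
D=pickle.load(open("d0.pkl","rb"))
def crop(n,x0,y0,w,h,s,f):
    c=D[n]["color"][y0:y0+h,x0:x0+w,::-1]
    c=cv2.resize(c,None,fx=s,fy=s,interpolation=cv2.INTER_CUBIC)
    for i in range(0,w,20): cv2.putText(c,str(x0+i),(i*s,10),0,.35,(0,0,255),1); cv2.line(c,(i*s,12),(i*s,18),(0,0,255),1)
    for i in range(0,h,20): cv2.putText(c,str(y0+i),(0,i*s+4),0,.35,(0,0,255),1)
    cv2.imwrite(f,c)
crop("scene",195,150,170,160,4,"pics/c1.png".replace("c1","c1"))
crop("side",245,160,195,165,4,"pics/c2.png")
E
```

```text
(no output)
```

View pics/c1.png

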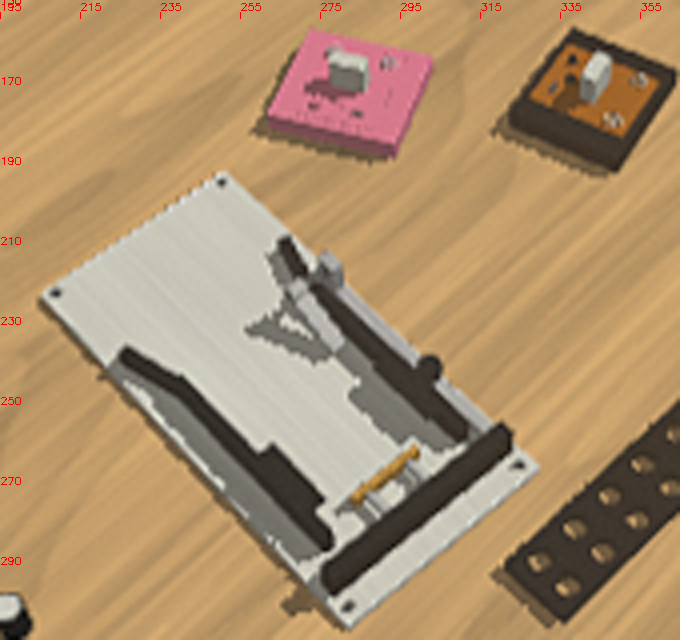

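View pics/c2.png

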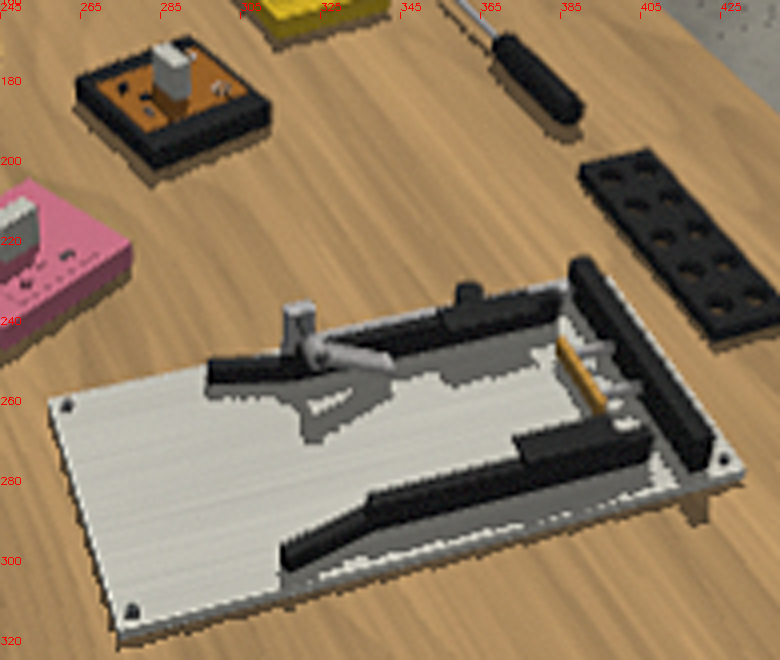

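```bash
python3 - <<'E'
from h import *
import pickle
D=pickle.load(open("d0.pkl","rb"))
S,V=D["scene"],D["side"]
print("bed scene +y open,-y open,+y far,-y far"); b=ray(S,[(250.5,193),(204.8,224),(330,266.3),(282.5,306.5)],.008); print(b.round(4))
print([np.linalg.norm(b[i]-b[j]).round(4) for i,j in((0,1),(2,3),(0,2),(1,3))])
v=ray(V,[(257.5,260),(274.5,318),(430.5,278)],.008);print(v.round(4))
print("screws",ray(S,[(250.5,195.5),(208.8,223.5),(324.5,266.2),(281.8,302)],.008).round(4)); print(ray(V,[(261.5,261.5),(278,313),(426,275)],.008).round(4))
# carrier top, z=.02 amber mask for centroid of board + lug
for n,d,pts in(("scene",S,[(338.5,157.7),(364.2,168.5),(349,184),(323,175)]),("side",V,[(292.5,169.5),(312.5,184.5),(284.5,200.5-6),(264.5,180.5)])):
    p=ray(d,pts,.02);print(n,p.round(4),p.mean(0).round(4),[np.linalg.norm(p[i]-p[(i+1)%4]).round(4) for i in range(4)])
# lug top centre z=.05
print("lug top", ray(S,[(344.5,165)],.05), ray(V,[(287.5,173)],.05))
E
```

```text
bed scene +y open,-y open,+y far,-y far
[[ 0.3735 -0.0999  0.008 ]
 [ 0.3597 -0.2734  0.008 ]
 [ 0.7348 -0.1288  0.008 ]
 [ 0.7205 -0.3028  0.008 ]]
[np.float64(0.174), np.float64(0.1746), np.float64(0.3624), np.float64(0.3619)]
[[ 0.3685 -0.0981  0.008 ]
 [ 0.3513 -0.2716  0.008 ]
 [ 0.711  -0.3046  0.008 ]]
screws [[ 0.3811 -0.1068  0.008 ]
 [ 0.3673 -0.2641  0.008 ]
 [ 0.7231 -0.1389  0.008 ]
 [ 0.7101 -0.2951  0.008 ]]
[[ 0.3757 -0.1064  0.008 ]
 [ 0.362  -0.2624  0.008 ]
 [ 0.7068 -0.2928  0.008 ]]
scene [[0.4891 0.196  0.02  ]
 [0.5837 0.2155 0.02  ]
 [0.5888 0.1306 0.02  ]
 [0.5016 0.1034 0.02  ]] [0.5408 0.1614 0.02  ] [np.float64(0.0966), np.float64(0.0851), np.float64(0.0913), np.float64(0.0934)]
side [[0.5742 0.215  0.02  ]
 [0.5995 0.1202 0.02  ]
 [0.5094 0.1055 0.02  ]
 [0.4792 0.1916 0.02  ]] [0.5406 0.158  0.02  ] [np.float64(0.0981), np.float64(0.0912), np.float64(0.0913), np.float64(0.0978)]
lug top [[0.54195291 0.16203776 0.05      ]] [[0.53926979 0.16025731 0.05      ]]
```

```bash
cat >> h.py <<'E'
def tgt(X,zdir=None):
    """world target TCP, optional world jaw direction angle -> shift in tool axes and turn"""
    o=ctrl.get_obs();R=Ro.from_rotvec(o["tool_rot"]).as_matrix()
    s=R.T@(np.array(X)-o["tool_pos"])
    a=np.arctan2(R[1,2],R[0,2]); turn=0
    if zdir is not None:
        d=(zdir-a+np.pi/2)%np.pi-np.pi/2
        turn=-d   # tool x is down
    print("pos",o["tool_pos"].round(4),"t",round(o["t"],2),"jaw ang",round(a,4),"shift",s.round(4),"turn",round(turn,4),"q6",o["q"][5].round(3),"F",o["contact_force"].round(2),"open",round(o["opening"],4))
E
python3 - <<'E'
from h import *
o=ctrl.get_obs();print(Ro.from_rotvec(o["tool_rot"]).as_matrix().round(3))
tgt((.541,.161,.23),.21);tgt((.541,.161,.23),1.78)
E
```

```text
[[-0.001 -0.956  0.292]
 [-0.001  0.292  0.956]
 [-1.     0.    -0.002]]
pos [0.1826 0.5972 0.2303] t 0.15 jaw ang 1.274 shift [ 0.0007 -0.4703 -0.3123] turn 1.064 q6 -0.119 F [0.49 1.34 0.28] open 0.0857
pos [0.1826 0.5972 0.2303] t 0.15 jaw ang 1.274 shift [ 0.0007 -0.4703 -0.3123] turn -0.506 q6 -0.119 F [0.49 1.34 0.28] open 0.0857
```

```bash
python3 -m jog '[[[0,-0.47,-0.312,1.06,-1],[0,-0.47,-0.312,1.06,-1],[0,-0.47,-0.312,1.06,-1],[0,-0.47,-0.312,1.06,-1],[0,-0.47,-0.312,1.06,-1],[0,-0.47,-0.312,1.06,-1],[0,-0.47,-0.312,1.06,-1],[0,-0.47,-0.312,1.06,-1],[0,-0.47,-0.312,1.06,-1],[0,-0.47,-0.312,1.06,-1],[0,-0.47,-0.312,1.06,-1],[0,-0.47,-0.312,1.06,-1]]]'; python3 - <<'E'
from h import *
import pickle
d=shot("wrist","pics/w1.png");pickle.dump(d,open("w1.pkl","wb"))
tgt((.541,.161,.23),.21);tgt((.541,.161,.23),1.78)
E
```

```text
t: 1.35
tool_pos: [0.5427, 0.1578, 0.2303]
tool_rot: [-0.166, 1.565, 0.162]
contact_force: [0.2, 0.8, 0.7]
opening: 0.0851
pos [0.5428 0.1578 0.2302] t 1.4 jaw ang 0.2092 shift [ 0.0002  0.0035 -0.0011] turn -0.0008 q6 -0.056 F [ 1.77 -1.41  0.6 ] open 0.0855
pos [0.5428 0.1578 0.2302] t 1.4 jaw ang 0.2092 shift [ 0.0002  0.0035 -0.0011] turn -1.5708 q6 -0.056 F [ 1.77 -1.41  0.6 ] open 0.0855
```

View pics/w1.png

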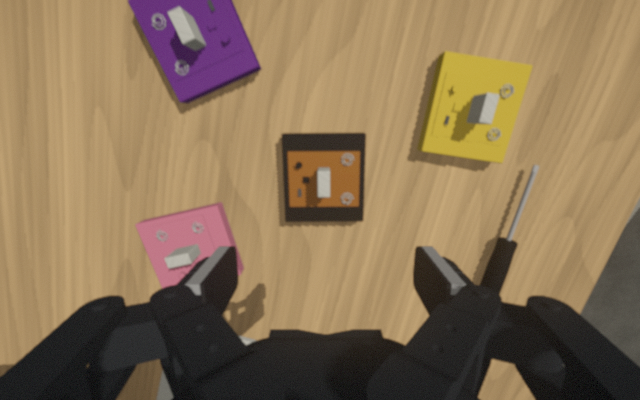

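The carrier sits at wrist pixels (283–365, 133–222) and its lug at (324,182), thin along the image x axis, which is the jaw axis. The jaw direction is therefore right. Next is an exact measurement.

```bash
python3 - <<'E'
from h import *
import pickle
d=pickle.load(open("w1.pkl","rb"))
im=d["color"].astype(int)
sub=np.zeros(im.shape[:2],bool);sub[120:235,270:380]=1
hsv=cv2.cvtColor(d["color"],cv2.COLOR_RGB2HSV)
am=((hsv[...,0]<16)&(hsv[...,1]>150)&(hsv[...,2]>110)&sub)
lug=((hsv[...,1]<50)&(hsv[...,2]>150)&sub); lug[:,345:]=0;lug[:165]=0
blk=((hsv[...,2]<60)&sub)
for n,m in(("am",am),("lug",lug),("blk",blk|am|lug)):
    c=max(cv2.findContours(m.astype(np.uint8),0,2)[0],key=cv2.contourArea)
    r=cv2.minAreaRect(c);print(n,r,cv2.boxPoints(r).round(1).tolist(),m.sum())
    for z in (.02,.05):
        p=ray(d,cv2.boxPoints(r),z);print(z,p.round(4).tolist(),p.mean(0).round(4),[np.linalg.norm(p[i]-p[(i+1)%4]).round(4) for i in range(4)],[np.arctan2(*(p[(i+1)%4]-p[i])[1::-1]).round(3) for i in range(2)])
print(-np.array(d["R"]).T@d["t"])
c=cv2.resize(d["color"][120:235,270:380,::-1],None,fx=5,fy=5,interpolation=2);cv2.imwrite("pics/w1c.png",c)
E
```

```text
am ((323.5, 178.5), (55.0, 71.0), 90.0) [[288.0, 151.0], [359.0, 151.0], [359.0, 206.0], [288.0, 206.0]] 2306
0.02 [[0.4929, 0.182, 0.02], [0.5756, 0.1997, 0.02], [0.5919, 0.1336, 0.02], [0.505, 0.115, 0.02]] [0.5413 0.1576 0.02  ] [np.float64(0.0845), np.float64(0.0681), np.float64(0.0889), np.float64(0.0681)] [np.float64(0.211), np.float64(-1.33)]
0.05 [[0.4961, 0.1855, 0.05], [0.5717, 0.2017, 0.05], [0.5866, 0.1412, 0.05], [0.5071, 0.1241, 0.05]] [0.5404 0.1631 0.05  ] [np.float64(0.0773), np.float64(0.0623), np.float64(0.0813), np.float64(0.0623)] [np.float64(0.211), np.float64(-1.33)]
lug ((323.5, 182.0), (28.0, 11.0), 90.0) [[318.0, 168.0], [329.0, 168.0], [329.0, 196.0], [318.0, 196.0]] 331
0.02 [[0.532, 0.1696, 0.02], [0.545, 0.1724, 0.02], [0.5524, 0.1383, 0.02], [0.5391, 0.1355, 0.02]] [0.5421 0.1539 0.02  ] [np.float64(0.0133), np.float64(0.0349), np.float64(0.0136), np.float64(0.0349)] [np.float64(0.211), np.float64(-1.356)]
0.05 [[0.5318, 0.1741, 0.05], [0.5437, 0.1767, 0.05], [0.5505, 0.1455, 0.05], [0.5383, 0.1429, 0.05]] [0.5411 0.1598 0.05  ] [np.float64(0.0122), np.float64(0.0319), np.float64(0.0125), np.float64(0.0319)] [np.float64(0.211), np.float64(-1.356)]
blk ((322.9999694824219, 177.49996948242188), (79.99998474121094, 84.99998474121094), -0.0) [[283.0, 220.0], [283.0, 135.0], [363.0, 135.0], [363.0, 220.0]] 5013
0.02 [[0.502, 0.0955, 0.02], [0.4839, 0.1991, 0.02], [0.5757, 0.2187, 0.02], [0.6012, 0.1167, 0.02]] [0.5407 0.1575 0.02  ] [np.float64(0.1052), np.float64(0.0939), np.float64(0.1051), np.float64(0.1014)] [np.float64(1.744), np.float64(0.211)]
0.05 [[0.5044, 0.1063, 0.05], [0.4878, 0.2011, 0.05], [0.5718, 0.219, 0.05], [0.5952, 0.1257, 0.05]] [0.5398 0.163  0.05  ] [np.float64(0.0962), np.float64(0.0859), np.float64(0.0962), np.float64(0.0928)] [np.float64(1.744), np.float64(0.211)]
[0.52984288 0.22252672 0.37210699]
```

View pics/w1c.png

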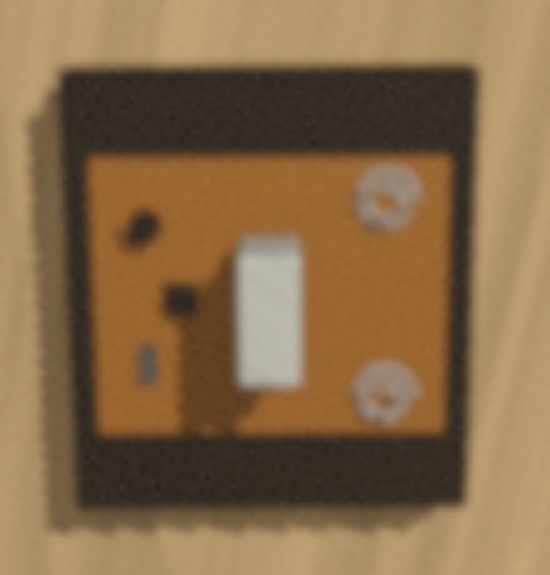

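```bash
python3 -m jog '[[[0.05,0.002,-0.0014,0,-0.2],[0.1,0.002,-0.0014,0,-0.2],[0.14,0.002,-0.0014,0,-0.2],[0.14,0.002,-0.0014,0,-0.2],[0.14,0.002,-0.0014,0,-0.2]]]' 40; python3 - <<'E'
from h import *
d=shot("wrist","pics/w2.png");tgt((.541,.1595,.025),.213)
E
```

```text
t: 1.9
tool_pos: [0.5403, 0.1599, 0.0903]
tool_rot: [-0.167, 1.567, 0.163]
contact_force: [0.6, -0.4, 1.2]
opening: 0.0515
pos [0.542  0.16   0.0925] t 1.95 jaw ang 0.2101 shift [ 0.0675 -0.0001 -0.0012] turn -0.0029 q6 -0.053 F [ 1.68  0.34 -0.07] open 0.0512
```

View pics/w2.png

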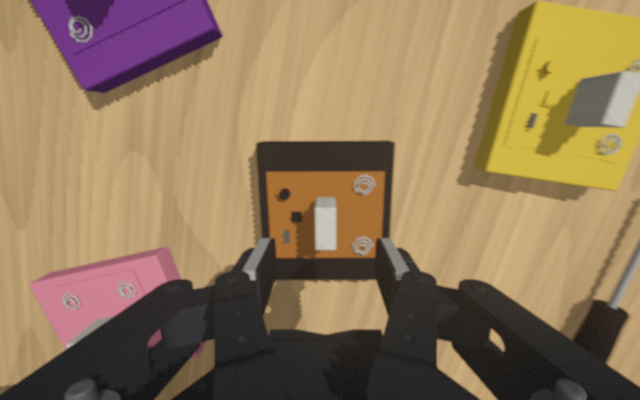

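```bash
python3 -m jog '[[[0.04,0,-0.0005,0,-0.2],[0.066,0,-0.0005,0,-0.2],[0.066,0,-0.0005,0,-0.2],[0.066,0,-0.0005,0,-0.2]]]' 40; python3 - <<'E'
from h import *
d=shot("wrist","pics/w3.png");tgt((.541,.1595,.025),.213)
d=shot("side","pics/s3.png");tgt((.541,.1595,.025),.213)
c=d["color"][120:240,220:360,::-1];cv2.imwrite("pics/s3c.png",cv2.resize(c,None,fx=5,fy=5,interpolation=2))
E
```

```text
t: 2.35
tool_pos: [0.5435, 0.1603, 0.0293]
tool_rot: [-0.167, 1.559, 0.163]
contact_force: [-0.7, -0.3, 0.8]
opening: 0.051
pos [0.5441 0.1603 0.0299] t 2.4 jaw ang 0.2104 shift [ 0.0049 -0.0002 -0.0032] turn -0.0026 q6 -0.053 F [-0.06  0.48  0.59] open 0.0512
pos [0.5442 0.1603 0.03  ] t 2.45 jaw ang 0.2103 shift [ 0.005  -0.0001 -0.0033] turn -0.0027 q6 -0.053 F [ 0.17 -0.61  0.04] open 0.0509
```

View pics/w3.png

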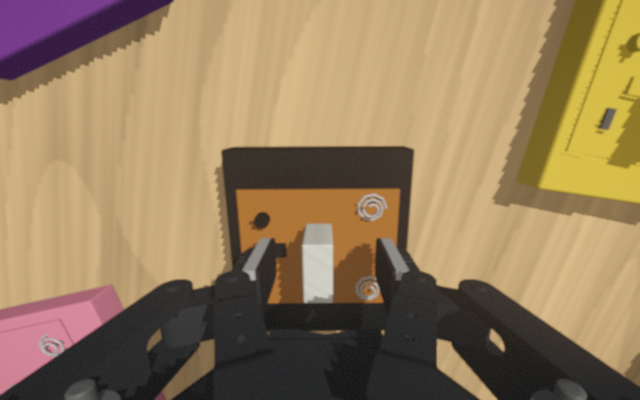

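View pics/s3c.png

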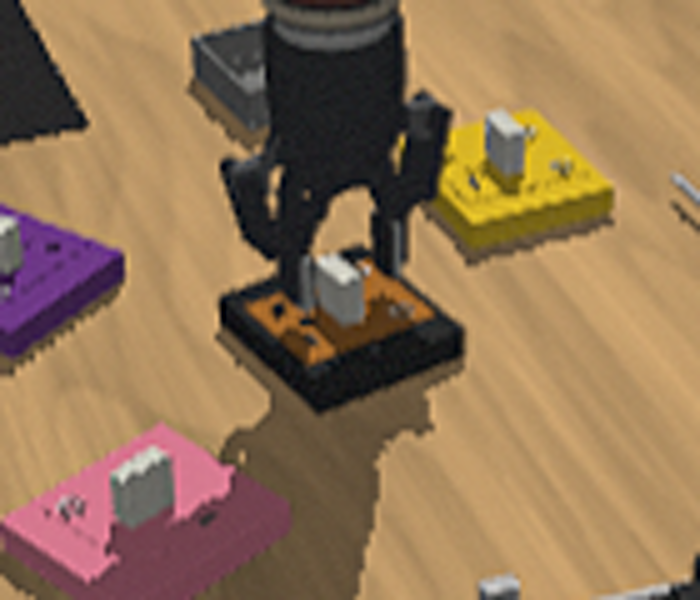

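```bash
python3 - <<'E'
from h import *
d=shot("wrist")
o=ctrl.get_obs();R=Ro.from_rotvec(o["tool_rot"]).as_matrix();p=o["tool_pos"]
print("TCP px",proj(d,p),"grasp px",proj(d,p-.019*R[:,0]),"lug-top-height px",proj(d,p+(0,0,.05-p[2])))
q=ray(d,[(303,245),(332,245),(332,302),(303,302)],.05);print(q.round(4),q.mean(0).round(4),R.T@(q.mean(0)-p))
tgt((.541,.1595,.025),.213)
E
```

```text
TCP px [[323.19989436 252.86272357]] grasp px [[322.96289296 270.26119182]] lug-top-height px [[323.25078225 271.72308105]]
[[0.5323 0.1714 0.05  ]
 [0.5451 0.174  0.05  ]
 [0.5514 0.1456 0.05  ]
 [0.5379 0.1427 0.05  ]] [0.5417 0.1584 0.05  ] [-0.02030018 -0.00136113 -0.00251186]
pos [0.544  0.1602 0.0297] t 2.5 jaw ang 0.2103 shift [ 0.0047 -0.0001 -0.0031] turn -0.0027 q6 -0.053 F [-0.49  0.27 -0.19] open 0.0509
```

```bash
python3 -m jog '[[[0.004,-0.0015,-0.0025,0,-0.2],[0.004,-0.0015,-0.0025,0,-0.2],[0.004,-0.0015,-0.0025,0,0.7],[0.004,-0.0015,-0.0025,0,0.9],[0.004,-0.0015,-0.0025,0,0.9],[0.004,-0.0015,-0.0025,0,0.9],[0.004,-0.0015,-0.0025,0,0.9]]]' 40; python3 - <<'E'
from h import *
d=shot("wrist","pics/w4.png");tgt((.541,.1595,.025),.213)
E
```

```text
t: 3.2
tool_pos: [0.5419, 0.1582, 0.0258]
tool_rot: [-0.167, 1.557, 0.163]
contact_force: [0.6, -0.4, 1.4]
opening: 0.0132
pos [0.542  0.1582 0.0258] t 3.25 jaw ang 0.2102 shift [ 0.0008  0.0014 -0.0007] turn -0.0028 q6 -0.055 F [-0.88  0.3   1.55] open 0.0132
```

View pics/w4.png

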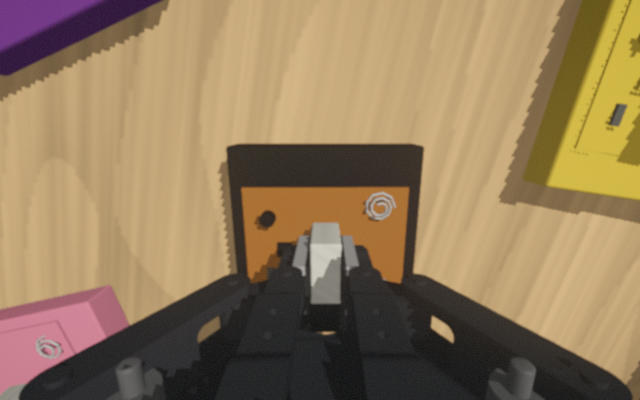

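```bash
python3 -m jog '[[[-0.01,0,0,0,0.9],[-0.03,0,0,0,0.9],[-0.07,0,0,0,0.9],[-0.11,0,0,0,0.9],[-0.14,0,0,0,0.9],[-0.14,0,0,0,0.9],[-0.14,0,0,0,0.9]]]' 40; python3 - <<'E'
from h import *
tgt((.46,-.05,.165),-.083)
print(Ro.from_rotvec(ctrl.get_obs()["tool_rot"]).as_matrix()[:,0])
E
```

```text
t: 3.95
tool_pos: [0.5407, 0.1584, 0.1657]
tool_rot: [-0.167, 1.557, 0.163]
contact_force: [-0.5, -0.1, -3.5]
opening: 0.0132
pos [0.5407 0.1584 0.1657] t 3.95 jaw ang 0.2103 shift [ 0.0003 -0.187  -0.1225] turn 0.2933 q6 -0.056 F [-0.5  -0.06 -3.52] open 0.0132
[ 0.00770878 -0.00129638 -0.99996945]
```

```bash
python3 -m jog '[[[0,-0.03,-0.02,0.1,0.9],[0,-0.07,-0.045,0.2,0.9],[0,-0.11,-0.07,0.293,0.9],[0,-0.15,-0.1,0.293,0.9],[0,-0.175,-0.115,0.293,0.9],[0,-0.187,-0.1225,0.293,0.9],[0,-0.187,-0.1225,0.293,0.9],[0,-0.187,-0.1225,0.293,0.9],[0,-0.187,-0.1225,0.293,0.9]]]' 40; python3 - <<'E'
from h import *
import pickle
d=shot("wrist","pics/w5.png");pickle.dump(d,open("w5.pkl","wb"));tgt((.4214,-.1911,.165),-.083)
E
```

```text
t: 4.85
tool_pos: [0.4595, -0.0491, 0.164]
tool_rot: [0.064, 1.564, -0.064]
contact_force: [0.7, 0.3, -2.6]
opening: 0.0131
pos [ 0.4598 -0.0491  0.1644] t 4.9 jaw ang -0.0814 shift [-0.0007 -0.1446 -0.0267] turn 0.0016 q6 -0.187 F [-0.41 -0.71 -2.2 ] open 0.0131
```

View pics/w5.png

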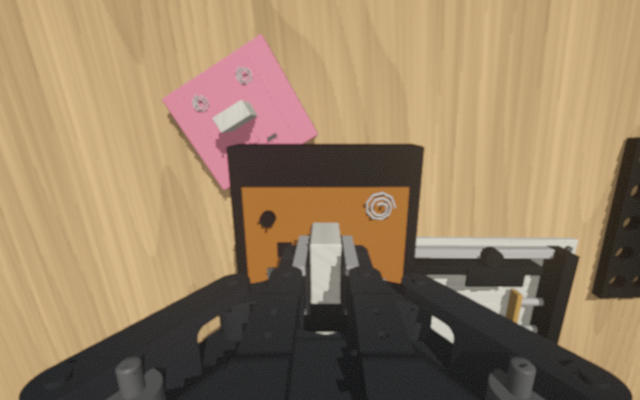

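```bash
python3 - <<'E'
from h import *
import pickle
d=pickle.load(open("w5.pkl","rb"))
cv2.imwrite("pics/w5c.png",cv2.resize(d["color"][225:355,410:610,::-1],None,fx=4,fy=4,interpolation=2))
E
```

```text
(no output)
```

View pics/w5c.png

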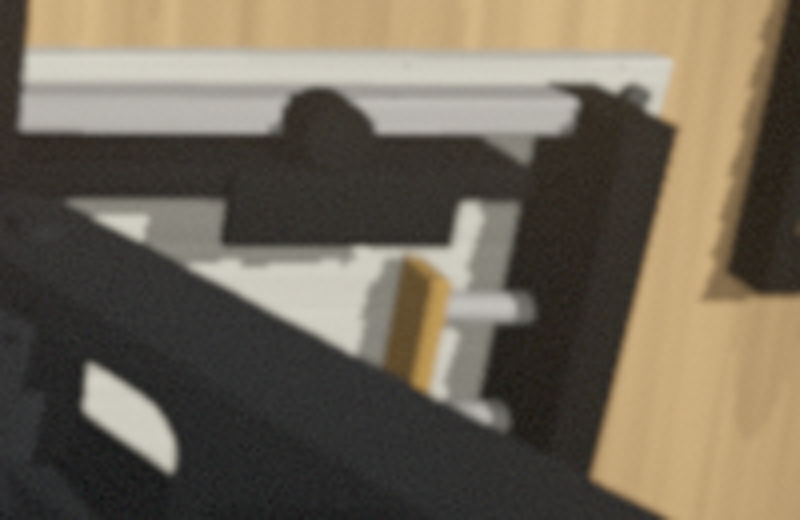

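```bash
python3 - <<'E'
from h import *
import pickle
d=pickle.load(open("w5.pkl","rb"))
e=ray(d,[(416,238.3),(577.8,240.6)],.008);print(e.round(4),np.arctan2(*(e[1]-e[0])[1::-1]))
D=pickle.load(open("d0.pkl","rb"))
yaw=-.083;c=np.array([.5435,-.2013]);u=np.array([np.cos(yaw),np.sin(yaw)]);n=np.array([-u[1],u[0]]);O=c-.0175*u
print("O",O)
f=lambda p:np.c_[(p[:,:2]-O)@u,(p[:,:2]-O)@n].round(4)
print("wrist edge",f(e))
print("contact wrist",f(ray(d,[(512.5,290.5),(511,322)],.022)))
print("contact scene",f(ray(D["scene"],[(298.3,261.5),(282.5,274)],.022)),"side",f(ray(D["side"],[(384.5,244.5),(394.5,262)],.022)))
S=D["scene"];V=D["side"]
print("rail inner far/near lead-in tips side -y top z .03",f(ray(V,[(315.5,296)],.03)), "scene -y tip",f(ray(S,[(225,238)],.03)),"+y tip scene",f(ray(S,[(266,211)],.03)))
E
```

```text
[[ 0.5556 -0.1117  0.008 ]
 [ 0.7317 -0.1288  0.008 ]] -0.09655083189564594
O [ 0.52606024 -0.19984917]
wrist edge [[0.0221 0.0903]
 [0.199  0.0879]]
contact wrist [[ 0.1279  0.035 ]
 [ 0.1329 -0.005 ]]
contact scene [[ 0.136   0.0286]
 [ 0.1355 -0.0287]] side [[ 0.1335  0.0312]
 [ 0.1301 -0.0297]]
rail inner far/near lead-in tips side -y top z .03 [[-0.0764 -0.0749]] scene -y tip [[-0.0627 -0.0772]] +y tip scene [[-0.0569  0.0697]]
```

```bash
python3 -m jog '[[[0,-0.03,-0.006,0,0.9],[0,-0.07,-0.014,0,0.9],[0,-0.11,-0.02,0.007,0.9],[0,-0.135,-0.025,0.007,0.9],[0,-0.144,-0.0265,0.007,0.9],[0.03,-0.144,-0.0265,0.007,0.9],[0.06,-0.144,-0.0265,0.007,0.9],[0.08,-0.144,-0.0265,0.007,0.9],[0.09,-0.144,-0.0265,0.007,0.9],[0.09,-0.144,-0.0265,0.007,0.9]]]' 40; python3 - <<'E'
from h import *
import pickle
tgt((.4215,-.1906,.034),-.088)
for n in("wrist","scene","side"):
    d=shot(n,f"pics/{n}6.png");pickle.dump(d,open(n+"6.pkl","wb"))
    if n=="scene": d=d["color"][160:310,180:350]
    elif n=="side": d=d["color"][180:330,240:440]
    else: d=d["color"][::2,::2]
    cv2.imwrite(f"pics/{n}6c.png",cv2.resize(d[:,:,::-1],None,fx=4 if n!="wrist" else 2,fy=4 if n!="wrist" else 2,interpolation=2))
tgt((.4215,-.1906,.034),-.088)
E
```

```text
t: 5.9
tool_pos: [0.4215, -0.189, 0.0726]
tool_rot: [0.07, 1.567, -0.067]
contact_force: [0.3, -0.8, -3.3]
opening: 0.0131
pos [ 0.4215 -0.189   0.0726] t 5.9 jaw ang -0.0871 shift [ 0.0386 -0.0016 -0.    ] turn 0.0009 q6 -0.499 F [ 0.31 -0.77 -3.27] open 0.0131
pos [ 0.4234 -0.1908  0.0757] t 6.05 jaw ang -0.0877 shift [ 0.0417  0.0001 -0.0022] turn 0.0003 q6 -0.499 F [ 1.53  0.26 -2.34] open 0.013
```

View pics/wrist6.png

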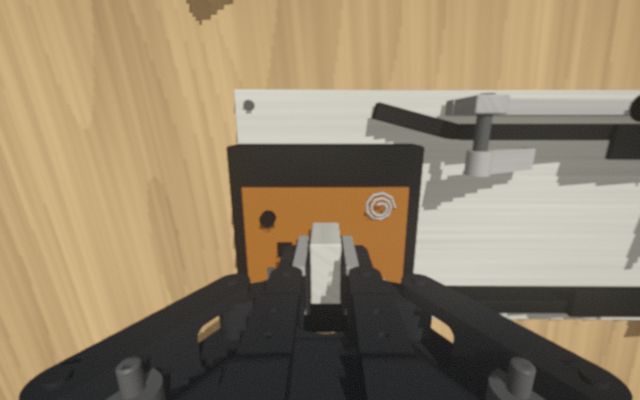

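View pics/scene6c.png

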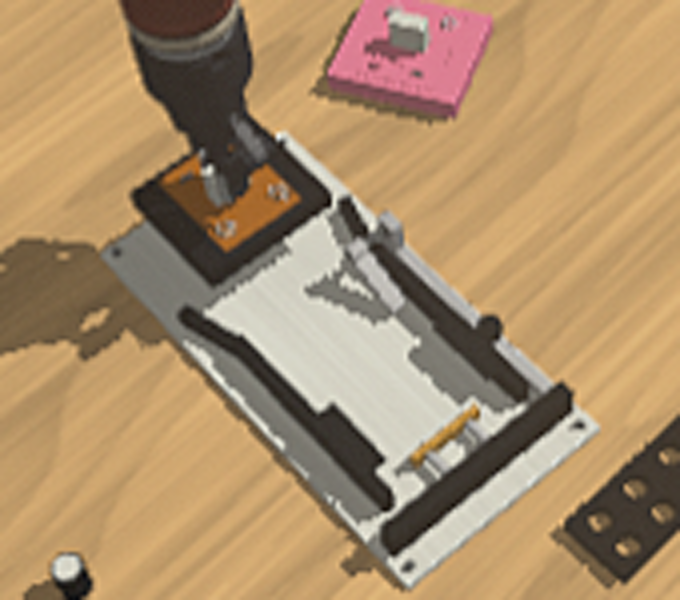

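View pics/side6c.png

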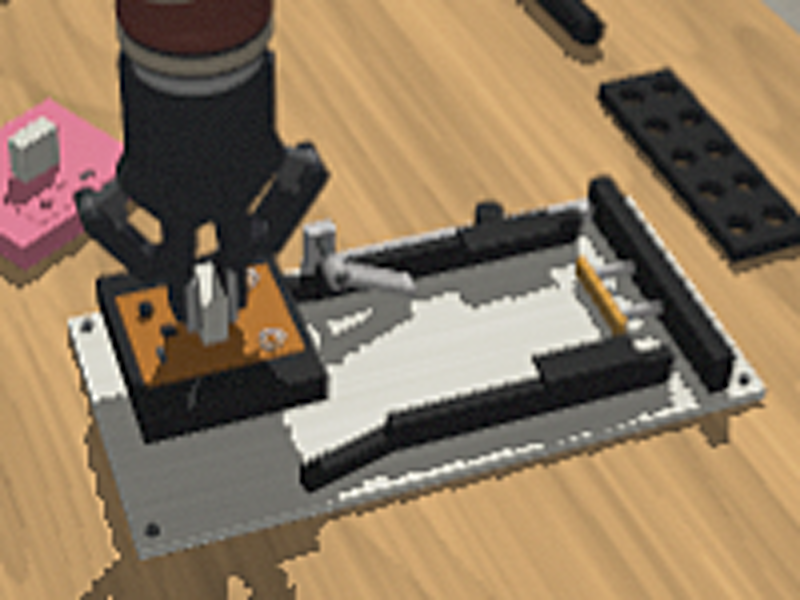

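```bash
cat > meas.py <<'E'
from h import *
import sys
# from a wrist image: bed +y edge, carrier +y edge (top) -> relative pose
def rel(d,ztcp):
    c=d["color"];hsv=cv2.cvtColor(c,cv2.COLOR_RGB2HSV)
    white=(hsv[...,1]<45)&(hsv[...,2]>150)
    us=[u for u in range(245,620,5)];E=[]
    for u in us:
        col=white[40:140,u].astype(int)
        k=[v for v in range(95) if col[v:v+5].all()]
        if k:E.append((u,40+k[0]-.5))
    E=np.array(E); 
    g=np.polyfit(E[:,0],E[:,1],1)
    for _ in range(3):
        r=abs(np.polyval(g,E[:,0])-E[:,1]);E=E[r<2.5] if (r<2.5).sum()>10 else E;g=np.polyfit(E[:,0],E[:,1],1)
    zt=ztcp-.0058
    P=ray(d,[(245,np.polyval(g,245)),(600,np.polyval(g,600))],.008)
    dark=hsv[...,2]<75
    K=[]
    for u in range(240,412,4):
        col=dark[110:200,u].astype(int);k=[v for v in range(85) if col[v:v+5].all()]
        if k:K.append((u,110+k[0]-.5))
    K=np.array(K);h=np.polyfit(K[:,0],K[:,1],1)
    Q=ray(d,[(235,np.polyval(h,235)),(415,np.polyval(h,415))],zt)
    yaw=np.arctan2(*(P[1]-P[0])[1::-1]);cy=np.arctan2(*(Q[1]-Q[0])[1::-1])
    n=np.array([-np.sin(yaw),np.cos(yaw)])
    gap=(P[0,:2]-Q.mean(0)[:2])@n
    print("bed edge n",len(E),g.round(4),"yaw nest",yaw.round(4),"carrier yaw",cy.round(4),h.round(3),"gap mm",(gap*1e3).round(2),"-> carrier y",((.033-gap)*1e3).round(2))
    return P,Q
E
python3 - <<'E'
from meas import *
import pickle
d=pickle.load(open("wrist6.pkl","rb"));P,Q=rel(d,.0745);print(P,Q)
print(ray(d,[(235.5,90.5)],.008))
E
```

```text
bed edge n 75 [4.00000e-04 8.92972e+01] yaw nest -0.0872 carrier yaw 0.1071 [-2.00000e-01  2.01988e+02] gap mm 28.38 -> carrier y 4.62
[[ 0.37707803 -0.09683416  0.008     ]
 [ 0.61085179 -0.11728045  0.008     ]] [[ 0.38216266 -0.13442327  0.0687    ]
 [ 0.47101985 -0.12487379  0.0687    ]]
[[ 0.37071338 -0.09698766  0.008     ]]
```

```bash
sed -i 's/zt=ztcp-.0058/zt=ztcp-.0258/; s/dark=hsv\[...,2\]<75/dark=hsv[...,2]<62/; s/range(240,412,4)/range(250,402,4)/' meas.py
sed -i 's/K=np.array(K);h=/K=np.array(K);print(K[::6].tolist());K=K[abs(K[:,1]-np.median(K[:,1]))<2.5];h=/' meas.py
python3 - <<'E'
from meas import *
import pickle
d=pickle.load(open("wrist6.pkl","rb"));P,Q=rel(d,.0745);print(P,Q)
d=pickle.load(open("wrist6.pkl","rb"))["color"];cv2.imwrite("pics/w6z.png",cv2.resize(d[80:180,220:440,::-1],None,fx=3,fy=3,interpolation=2))
E
```

```text
[[250.0, 144.5], [274.0, 144.5], [298.0, 144.5], [322.0, 145.5], [346.0, 144.5], [370.0, 144.5], [394.0, 109.5]]
bed edge n 75 [4.00000e-04 8.92972e+01] yaw nest -0.0872 carrier yaw -0.0837 [-2.0000e-03  1.4548e+02] gap mm 33.29 -> carrier y -0.29
[[ 0.37707803 -0.09683416  0.008     ]
 [ 0.61085179 -0.11728045  0.008     ]] [[ 0.37688679 -0.13041167  0.0487    ]
 [ 0.47692675 -0.13880105  0.0487    ]]
```

View pics/w6z.png

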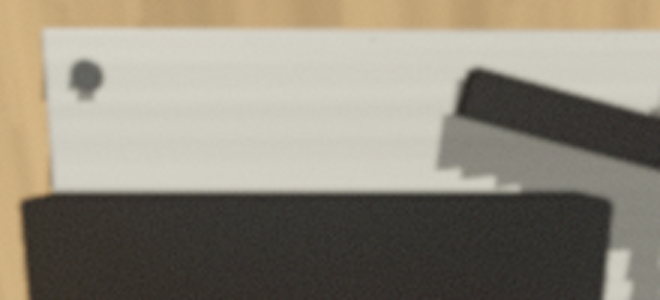

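```bash
python3 -m jog '[[[0.015,0,0,0,0.9],[0.028,0,0,0,0.9],[0.034,0,0,0,0.9],[0.036,0,0,0,0.9],[0.036,0,0,0,0.9],[0.036,0,0,0,0.9],[0.036,0,0,0,0.9]]]' 40; python3 - <<'E'
from h import *
tgt((.4215,-.1906,.034),-.0872)
d=shot("wrist")
tgt((.4215,-.1906,.034),-.0872)
E
```

```text
t: 6.75
tool_pos: [0.4241, -0.1911, 0.0403]
tool_rot: [0.067, 1.56, -0.07]
contact_force: [0.1, -0.2, -2.3]
opening: 0.0134
pos [ 0.4241 -0.1911  0.0403] t 6.75 jaw ang -0.0877 shift [ 0.0063  0.0003 -0.0027] turn -0.0005 q6 -0.499 F [ 0.08 -0.19 -2.34] open 0.0134
pos [ 0.424  -0.1911  0.0402] t 6.8 jaw ang -0.0877 shift [ 0.0062  0.0003 -0.0026] turn -0.0005 q6 -0.499 F [ 0.01 -0.05 -2.86] open 0.0132
```

```bash
python3 -m jog '[[[0.002,0,0,0,0.9],[0.004,0,0,0,0.9],[0.005,0,0,0,0.9],[0.005,0,0,0,0.9],[0.005,0,0,0,0.9]]]' 40;python3 -m jog '[[[0.001,0,0,0,0.9],[0.001,0,0,0,0.9],[0.001,0,0,0,0.9]]]' 40
```

```text
t: 7.3
tool_pos: [0.424, -0.1911, 0.0352]
tool_rot: [0.067, 1.561, -0.07]
contact_force: [-0.5, 0.1, -2.5]
opening: 0.0133
t: 7.6
tool_pos: [0.424, -0.191, 0.0342]
tool_rot: [0.067, 1.561, -0.07]
contact_force: [1.0, -0.2, -3.4]
opening: 0.0134
```

```bash
python3 -m jog '[[[0.001,0,0,0,0.9],[0.001,0,0,0,0.9],[0.001,0,0,0,0.9]]]' 40
```

```text
t: 7.9
tool_pos: [0.4243, -0.1912, 0.0338]
tool_rot: [0.067, 1.56, -0.07]
contact_force: [-1.6, 1.4, 4.4]
opening: 0.0134
```

```bash
python3 - <<'E'
from meas import *
d=shot("wrist","pics/w7.png");rel(d,.0338)
s=shot("side");cv2.imwrite("pics/s7.png",cv2.resize(s["color"][180:330,240:440,::-1],None,fx=4,fy=4,interpolation=2))
O=np.array([.5274,-.1991]);u=np.array([np.cos(.0872),-np.sin(.0872)]);n=np.array([-u[1],u[0]])
p=ctrl.get_obs();q=p["tool_pos"][:2]-O;print("nest x,y",q@u,q@n,p["contact_force"]);tgt((0,0,0))
E
```

```text
[[250.0, 144.5], [274.0, 144.5], [298.0, 144.5], [322.0, 144.5], [346.0, 144.5], [370.0, 144.5], [394.0, 109.5]]
bed edge n 73 [4.50000e-03 7.51712e+01] yaw nest -0.0908 carrier yaw -0.0826 [-4.00000e-03  1.46046e+02] gap mm 35.43 -> carrier y -2.43
nest x,y -0.1033528533663111 -0.001072154856997758 [-0.95553758  1.83154361  4.97010993]
pos [ 0.4243 -0.1912  0.0338] t 8.0 jaw ang -0.0877 shift [ 0.0294  0.1533 -0.4398] turn 0 q6 -0.499 F [-0.96  1.83  4.97] open 0.013
```

View pics/w7.png

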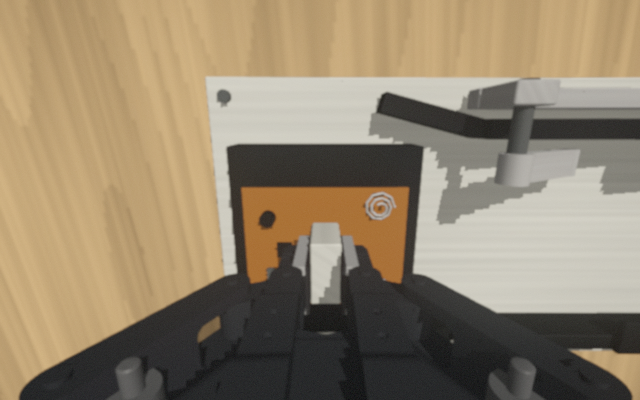

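View pics/s7.png

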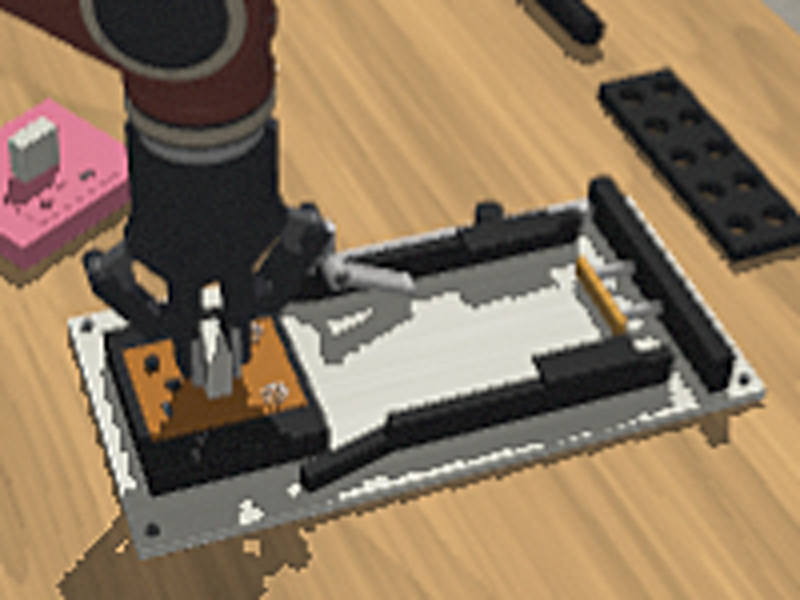

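```bash
python3 - <<'E'
from meas import *
d=shot("wrist")
cv2.imwrite("pics/w8z.png",cv2.resize(d["color"][60:350,440:640,::-1],None,fx=2,fy=2,interpolation=2))
g=cv2.cvtColor(d["color"],cv2.COLOR_RGB2GRAY)
for u in (560,600,630): print(u,[(v,int(g[v,u])) for v in range(70,345) if abs(int(g[v+1,u])-int(g[v-1,u]))>35])
P=ray(d,[(u,v) for u in(560,600) for v in (77.5,313)],.008);O=np.array([.5274,-.1991]);U=np.array([np.cos(.0872),-np.sin(.0872)]);n=np.array([-U[1],U[0]])
print((P[:,:2]-O)@U,(P[:,:2]-O)@n)
E
```

```text
560 [(107, 142), (118, 106), (119, 74), (138, 61), (139, 92), (140, 117), (312, 162), (313, 109), (314, 57)]
600 [(77, 181), (107, 139), (118, 97), (119, 67), (138, 63), (139, 97), (165, 146), (166, 173), (183, 177), (311, 181), (312, 151), (313, 97), (314, 56)]
630 [(107, 136), (118, 101), (119, 68), (138, 63), (139, 95), (192, 166), (311, 185), (312, 156), (313, 102), (314, 59)]
[0.02273844 0.05329482 0.04402634 0.07973258] [ 0.08862814 -0.05635005  0.08857262 -0.0563575 ]
```

View pics/w8z.png

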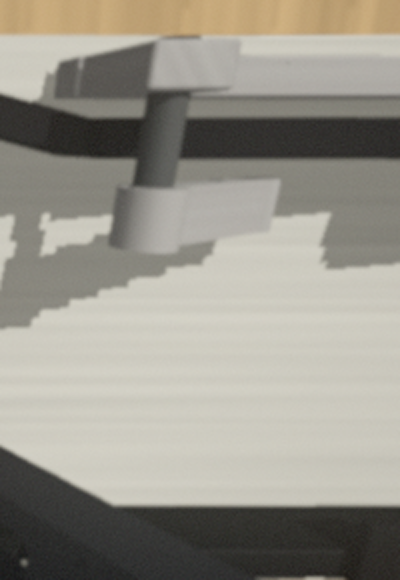

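```bash
python3 - <<'E'
from meas import *
d=shot("wrist");g=cv2.cvtColor(d["color"],cv2.COLOR_RGB2GRAY).astype(int)
for u in (260,300,340,370): print(u,[(v,g[v,u]) for v in range(140,152)])
O=np.array([.5274,-.1991]);U=np.array([np.cos(.0872),-np.sin(.0872)]);n=np.array([-U[1],U[0]])
for r,z in((144.,.008),(144.5,.008),(147,.028)):
  P=ray(d,[(250,r),(390,r)],z);print(r,(P[:,:2]-O)@n)
E
```

```text
260 [(140, np.int64(206)), (141, np.int64(204)), (142, np.int64(194)), (143, np.int64(165)), (144, np.int64(110)), (145, np.int64(55)), (146, np.int64(53)), (147, np.int64(54)), (148, np.int64(54)), (149, np.int64(51)), (150, np.int64(52)), (151, np.int64(54))]
300 [(140, np.int64(207)), (141, np.int64(204)), (142, np.int64(195)), (143, np.int64(166)), (144, np.int64(110)), (145, np.int64(59)), (146, np.int64(49)), (147, np.int64(53)), (148, np.int64(53)), (149, np.int64(52)), (150, np.int64(54)), (151, np.int64(53))]
340 [(140, np.int64(204)), (141, np.int64(203)), (142, np.int64(195)), (143, np.int64(165)), (144, np.int64(107)), (145, np.int64(59)), (146, np.int64(49)), (147, np.int64(55)), (148, np.int64(51)), (149, np.int64(51)), (150, np.int64(51)), (151, np.int64(52))]
370 [(140, np.int64(205)), (141, np.int64(203)), (142, np.int64(193)), (143, np.int64(165)), (144, np.int64(108)), (145, np.int64(57)), (146, np.int64(46)), (147, np.int64(49)), (148, np.int64(52)), (149, np.int64(52)), (150, np.int64(46)), (151, np.int64(51))]
144.0 [0.0538507 0.0538925]
144.5 [0.05357473 0.05361525]
147 [0.05372062 0.0537506 ]
```

```bash
python3 -m jog '[[[-0.0003,0.0005,0.001,0,0.9],[-0.0003,0.0012,0.003,0,0.9],[-0.0003,0.0018,0.006,0,0.9],[-0.0003,0.002,0.009,0,0.9],[-0.0003,0.002,0.01,0,0.9],[-0.0003,0.002,0.01,0,0.9]]]' 40;
```

```text
t: 8.7
tool_pos: [0.4349, -0.19, 0.034]
tool_rot: [0.067, 1.56, -0.07]
contact_force: [-0.8, -0.7, -1.1]
opening: 0.0135
```

```bash
cat > n.py <<'E'
from meas import *
def st():
    O=np.array([.5274,-.1991]);U=np.array([np.cos(.0875),-np.sin(.0875)]);n=np.array([-U[1],U[0]])
    p=ctrl.get_obs();q=p["tool_pos"][:2]-O;f=p["contact_force"];R=Ro.from_rotvec(p["tool_rot"]).as_matrix()
    print("t",round(p["t"],2),"x,y mm",(q@U*1e3).round(2),(q@n*1e3).round(2),"z",p["tool_pos"][2].round(4),"F nest",(f[:2]@U).round(2),(f[:2]@n).round(2),f[2].round(2),"jaw",np.arctan2(R[1,2],R[0,2]).round(4),"T",p["wrist_torque"].round(2))
if __name__=="__main__": st()
E
python3 n.py
python3 -m jog '[[[0,0,0.002,0,0.9],[0,0,0.005,0,0.9],[0,0,0.008,0,0.9],[0,0,0.011,0,0.9],[0,0,0.014,0,0.9],[0,0,0.016,0,0.9],[0,0,0.016,0,0.9]]]' 40; python3 n.py
```

```text
t 8.7 x,y mm -92.98 0.99 z 0.034 F nest -0.78 -0.77 -1.08 jaw -0.0876 T [-0.05  0.11 -0.04]
t: 9.4
tool_pos: [0.4513, -0.1914, 0.0342]
tool_rot: [0.067, 1.559, -0.07]
contact_force: [0.0, 0.4, -1.8]
opening: 0.0131
t 9.4 x,y mm -76.49 1.02 z 0.0342 F nest -0.03 0.36 -1.79 jaw -0.0875 T [-0.05 -0.02  0.07]
```

```bash
python3 - <<'E'
from meas import *
d=shot("wrist","pics/w9.png");g=cv2.cvtColor(d["color"],cv2.COLOR_RGB2GRAY).astype(float)
O=np.array([.5274,-.1991]);U=np.array([np.cos(.0875),-np.sin(.0875)]);n=np.array([-U[1],U[0]])
def edge(u,a,b,thr): # first crossing below/above
    s=g[a:b,u];k=np.where((s[:-1]-thr)*(s[1:]-thr)<=0)[0][0];return a+k+(thr-s[k])/(s[k+1]-s[k])
E=[]
for u in(250,270,290,310,330,350): E.append((u,edge(u,110,160,120)))
P=ray(d,E,.008);print("carrier +y edge",((P[:,:2]-O)@n*1e3).round(2),np.array(E)[:,1].round(2))
E=[(u,edge(u,280,330,120)) for u in(580,610,635)]
P=ray(d,E,.008);print("-y rail",((P[:,:2]-O)@n*1e3).round(2))
hs=cv2.cvtColor(d["color"],cv2.COLOR_RGB2HSV)[...,1].astype(float)
for u in(250,300,350,600): print(u,[v for v in range(50,110) if hs[v,u]>70][-1:])
v=[(u,[v for v in range(50,110) if hs[v,u]>60][-1]+.5) for u in(250,300,350)]
P=ray(d,v,.008);print("bed edge",((P[:,:2]-O)@n*1e3).round(2))
E
python3 n.py
```

```text
carrier +y edge [56.03 56.04 56.07 56.05 69.91 66.95] [143.77 143.77 143.75 143.81 118.25 123.85]
-y rail [-56.14 -56.16 -56.24]
250 [80]
300 [80]
350 [80]
600 [81]
bed edge [89.12 89.23 89.31]
t 9.45 x,y mm -76.66 1.01 z 0.0342 F nest 0.0 -0.48 -1.66 jaw -0.0876 T [-0.06 -0.03  0.04]
```

View pics/w9.png

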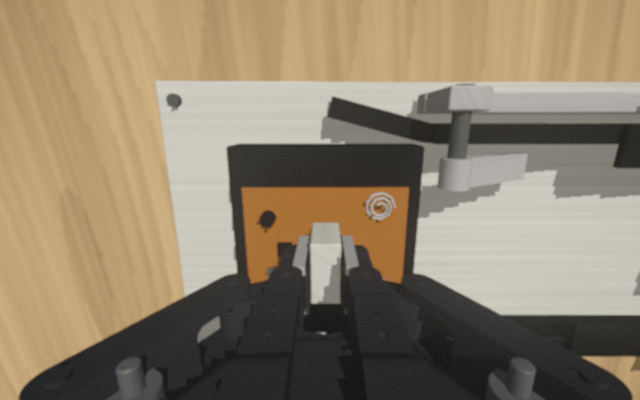

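```bash
python3 -m jog '[[[0.0001,0,0.002,0,0.9],[0.0001,0,0.005,0,0.9],[0.0001,0,0.008,0,0.9],[0.0001,0,0.011,0,0.9],[0.0001,0,0.014,0,0.9],[0.0001,0,0.017,0,0.9],[0.0001,0,0.02,0,0.9],[0.0001,0,0.023,0,0.9],[0.0001,0,0.025,0,0.9],[0.0001,0,0.025,0,0.9]]]' 40; python3 n.py
python3 -m jog '[[[0.0001,0,0.002,0,0.9],[0.0001,0,0.004,0,0.9],[0.0001,0,0.007,0,0.9],[0.0001,0,0.01,0,0.9],[0.0001,0,0.013,0,0.9],[0.0001,0,0.015,0,0.9],[0.0001,0,0.015,0,0.9]]]' 40; python3 n.py
```

```text
t: 10.45
tool_pos: [0.4763, -0.1936, 0.0343]
tool_rot: [0.067, 1.559, -0.07]
contact_force: [-1.0, 0.3, -2.8]
opening: 0.0132
t 10.45 x,y mm -51.34 1.01 z 0.0343 F nest -1.03 0.25 -2.76 jaw -0.0874 T [-0.03 -0.01  0.  ]
t: 11.15
tool_pos: [0.4917, -0.1949, 0.0344]
tool_rot: [0.067, 1.558, -0.07]
contact_force: [0.1, 0.1, -3.3]
opening: 0.0134
t 11.15 x,y mm -35.93 1.04 z 0.0344 F nest 0.06 0.14 -3.34 jaw -0.0873 T [-0.02  0.03  0.02]
```

```bash
python3 -m jog '[[[0.0006,0,0,0,0.9],[0.0006,0,0,0,0.9]]]' 40; python3 n.py; python3 - <<'E'
from h import *
print(Ro.from_rotvec(ctrl.get_obs()["tool_rot"]).as_matrix().round(4))
for n,(a,b,c,e) in(("scene",(160,310,180,350)),("side",(180,330,240,440))):
    d=shot(n)["color"][a:b,c:e,::-1];cv2.imwrite(f"pics/{n}10.png",cv2.resize(d,None,fx=4,fy=4,interpolation=2))
shot("wrist","pics/w10.png")
E
```

```text
t: 11.35
tool_pos: [0.4918, -0.195, 0.0341]
tool_rot: [0.067, 1.558, -0.07]
contact_force: [-1.0, 0.2, -1.6]
opening: 0.0131
t 11.35 x,y mm -35.79 0.99 z 0.0341 F nest -0.96 0.07 -1.55 jaw -0.0873 T [-0.01  0.21 -0.06]
[[ 0.0113  0.0872  0.9961]
 [-0.0024  0.9962 -0.0872]
 [-0.9999 -0.0014  0.0115]]
```

View pics/scene10.png

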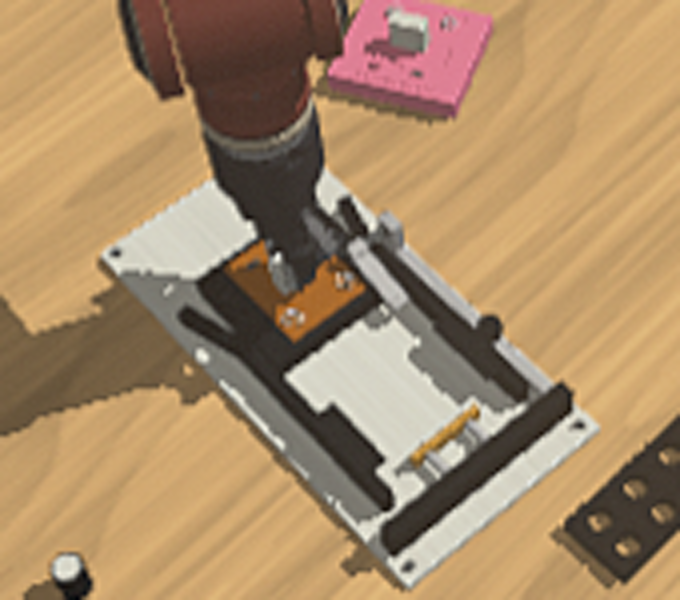

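View pics/w10.png

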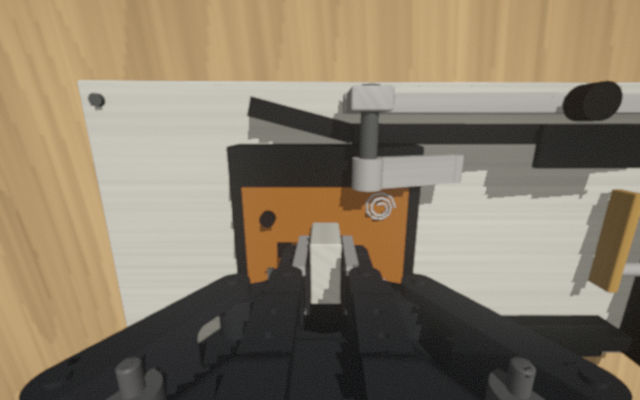

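```bash
python3 -m jog '[[[0.0002,0,0.003,0,0.9],[0.0003,0,0.007,0,0.9],[0.0003,0,0.011,0,0.9],[0.0003,0,0.015,0,0.9],[0.0004,0,0.019,0,0.9],[0.0004,0,0.023,0,0.9],[0.0005,0,0.027,0,0.9],[0.0005,0,0.03,0,0.9],[0.0005,0,0.03,0,0.9]]]' 40; python3 n.py
python3 -m jog '[[[0.0001,0,0.003,0,0.9],[0.0002,0,0.007,0,0.9],[0.0002,0,0.011,0,0.9],[0.0003,0,0.015,0,0.9],[0.0003,0,0.019,0,0.9],[0.0004,0,0.023,0,0.9],[0.0004,0,0.027,0,0.9],[0.0004,0,0.03,0,0.9],[0.0004,0,0.03,0,0.9]]]' 40; python3 n.py
```

```text
t: 12.4
tool_pos: [0.5226, -0.1977, 0.0341]
tool_rot: [0.067, 1.557, -0.07]
contact_force: [-0.3, 0.5, 0.3]
opening: 0.0131
t 12.4 x,y mm -4.94 0.96 z 0.0341 F nest -0.35 0.45 0.26 jaw -0.0873 T [-0.04  0.26  0.02]
t: 13.3
tool_pos: [0.5533, -0.2005, 0.0343]
tool_rot: [0.067, 1.555, -0.07]
contact_force: [-0.3, -0.0, -0.8]
opening: 0.0132
t 13.3 x,y mm 25.91 0.91 z 0.0343 F nest -0.3 -0.03 -0.77 jaw -0.0874 T [-0.04  0.14 -0.01]
```

```bash
python3 -m jog '[[[0.0001,0,0.003,0,0.9],[0.0002,0,0.006,0,0.9],[0.0003,0,0.01,0,0.9],[0.0003,0,0.014,0,0.9],[0.0004,0,0.017,0,0.9],[0.0004,0,0.02,0,0.9],[0.0004,0,0.02,0,0.9]]]' 40; python3 n.py; python3 - <<'E'
from h import *
shot("wrist","pics/w11.png")
for n,(a,b,c,e) in(("scene",(160,310,180,350)),("side",(180,330,240,440))):
    d=shot(n)["color"][a:b,c:e,::-1];cv2.imwrite(f"pics/{n}11.png",cv2.resize(d,None,fx=4,fy=4,interpolation=2))
E
```

```text
t: 14.0
tool_pos: [0.574, -0.2023, 0.0343]
tool_rot: [0.066, 1.554, -0.07]
contact_force: [-0.9, -0.0, 0.2]
opening: 0.0131
t 14.0 x,y mm 46.71 0.86 z 0.0343 F nest -0.91 -0.09 0.23 jaw -0.0874 T [ 0.02  0.3  -0.01]
```

View pics/w11.png

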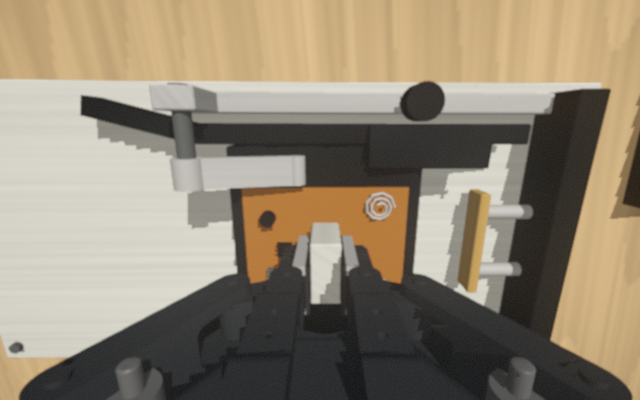

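View pics/side11.png

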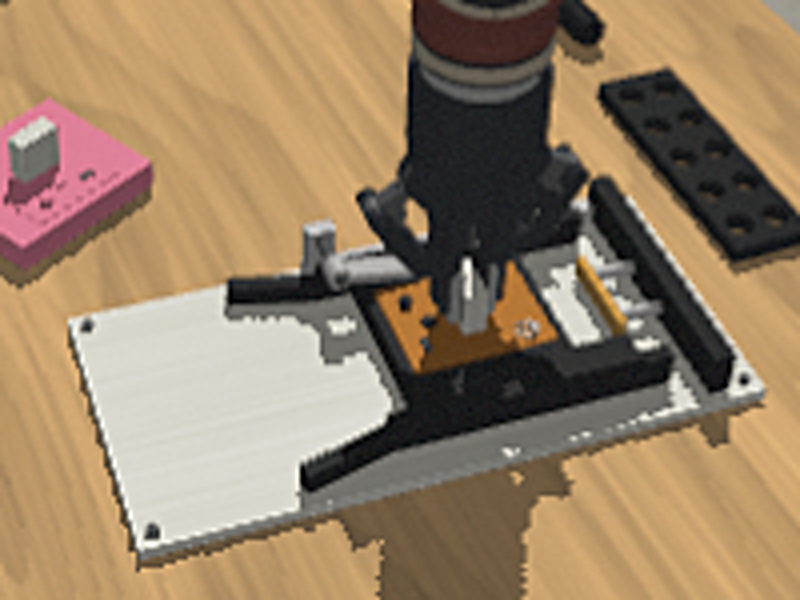

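View pics/scene11.png

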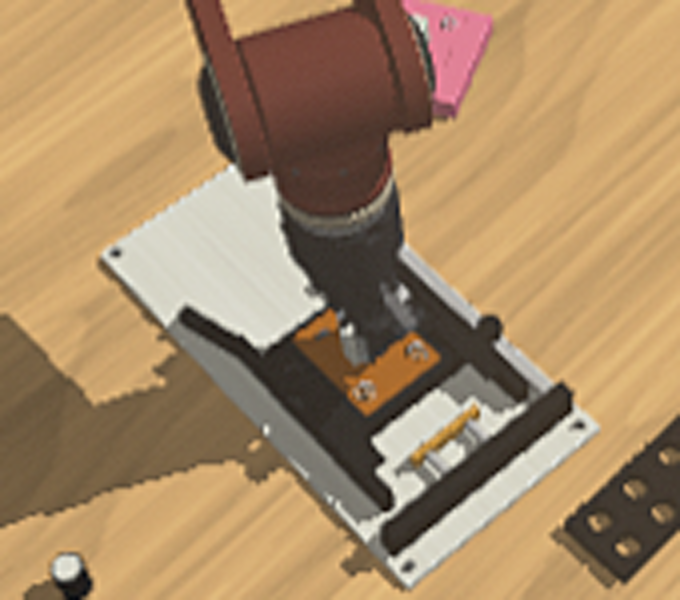

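```bash
python3 -m jog '[[[0.0001,0,0.003,0,0.9],[0.0002,0,0.006,0,0.9],[0.0002,0,0.01,0,0.9],[0.0003,0,0.014,0,0.9],[0.0003,0,0.017,0,0.9],[0.0003,0,0.02,0,0.9],[0.0003,0,0.02,0,0.9]]]' 40; python3 n.py; python3 - <<'E'
from h import *
d=shot("wrist","pics/w12.png")["color"];cv2.imwrite("pics/w12c.png",cv2.resize(d[70:310,170:520,::-1],None,fx=2,fy=2,interpolation=2))
E
```

```text
t: 14.85
tool_pos: [0.5946, -0.2041, 0.0344]
tool_rot: [0.066, 1.552, -0.071]
contact_force: [0.1, -0.0, -0.8]
opening: 0.0131
t 14.85 x,y mm 67.36 0.85 z 0.0344 F nest 0.1 -0.01 -0.83 jaw -0.0875 T [0.03 0.19 0.02]
```

View pics/w12c.png

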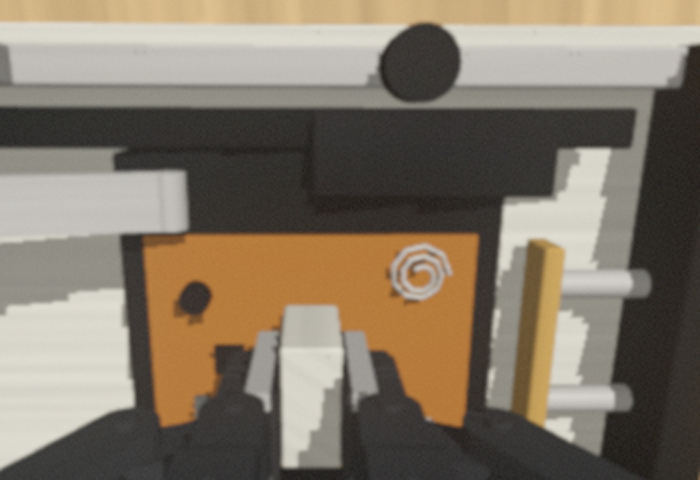

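```bash
python3 -m jog '[[[0.0001,0,0.002,0,0.9],[0.0001,0,0.004,0,0.9],[0.0002,0,0.006,0,0.9],[0.0002,0,0.007,0,0.9],[0.0002,0,0.007,0,0.9]]]' 40; python3 n.py
python3 -m jog '[[[0,0,0.001,0,0.9],[0.0001,0,0.002,0,0.9],[0.0001,0,0.002,0,0.9]]]' 40; python3 n.py
```

```text
t: 15.4
tool_pos: [0.6017, -0.2048, 0.0344]
tool_rot: [0.066, 1.551, -0.071]
contact_force: [-1.9, -0.4, 0.4]
opening: 0.0133
t 15.4 x,y mm 74.56 0.85 z 0.0344 F nest -1.87 -0.54 0.42 jaw -0.0875 T [-0.02  0.41  0.01]
t: 15.7
tool_pos: [0.6039, -0.2049, 0.0344]
tool_rot: [0.066, 1.551, -0.071]
contact_force: [-2.3, -0.6, 1.0]
opening: 0.0138
t 15.7 x,y mm 76.7 0.86 z 0.0344 F nest -2.24 -0.84 1.0 jaw -0.0875 T [0.04 0.52 0.  ]
```

```bash
python3 -m jog '[[[0,0,0.001,0,0.9],[0,0,0.001,0,0.9],[0,0,0.001,0,0.9]]]' 40 >/dev/null; python3 n.py
python3 -m jog '[[[0,0,0.001,0,0.9],[0,0,0.001,0,0.9],[0,0,0.001,0,0.9]]]' 40 >/dev/null; python3 n.py
python3 -m jog '[[[0,0,0.001,0,0.9],[0,0,0.001,0,0.9],[0,0,0.001,0,0.9]]]' 40 >/dev/null; python3 n.py
```

```text
t 16.0 x,y mm 77.86 0.85 z 0.0344 F nest -0.99 -0.34 -0.01 jaw -0.0876 T [ 0.02  0.42 -0.06]
t 16.3 x,y mm 78.97 0.84 z 0.0345 F nest -0.62 -0.16 0.88 jaw -0.0875 T [ 0.03  0.41 -0.  ]
t 16.6 x,y mm 80.1 0.86 z 0.0345 F nest -1.65 0.56 -0.16 jaw -0.0875 T [0.06 0.41 0.04]
```

```bash
python3 -m jog '[[[0,0,0.001,0,0.9],[0,0,0.001,0,0.9],[0,0,0.001,0,0.9]]]' 40 >/dev/null; python3 n.py
python3 -m jog '[[[0,0,0.001,0,0.9],[0,0,0.001,0,0.9],[0,0,0.001,0,0.9]]]' 40 >/dev/null; python3 n.py
python3 - <<'E'
from h import *
d=shot("wrist","pics/w13.png")["color"];cv2.imwrite("pics/w13c.png",cv2.resize(d[70:310,170:520,::-1],None,fx=2,fy=2,interpolation=2))
E
python3 n.py
```

```text
t 16.9 x,y mm 80.88 0.89 z 0.0344 F nest -2.49 -0.19 0.38 jaw -0.0876 T [0.03 0.69 0.01]
t 17.2 x,y mm 81.46 0.91 z 0.0343 F nest -5.16 0.03 1.37 jaw -0.0875 T [ 0.02  1.17 -0.02]
t 17.25 x,y mm 81.46 0.88 z 0.0343 F nest -4.81 0.04 2.02 jaw -0.0876 T [ 0.04  1.14 -0.02]
```

View pics/w13c.png

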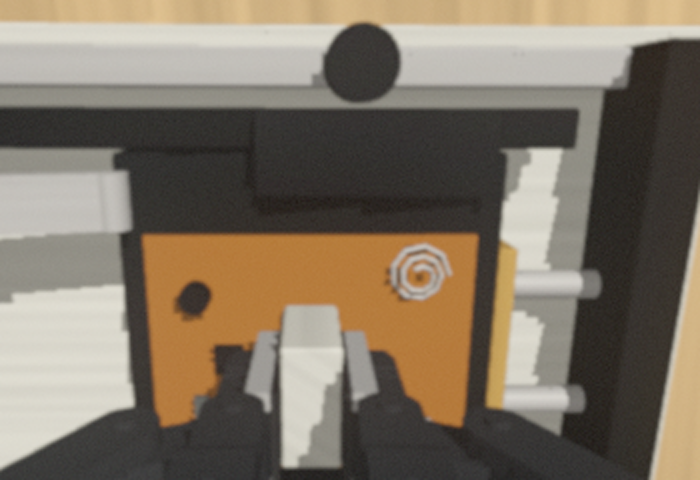

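```bash
python3 -m jog '[[[0,0,0.0015,0,0.9],[0,0,0.0025,0,0.9],[0,0,0.003,0,0.9],[0,0,0.003,0,0.9]]]' 40 >/dev/null; python3 n.py
python3 -m jog '[[[0,0,0.001,0,0.9],[0,0,0.002,0,0.9],[0,0,0.0025,0,0.9],[0,0,0.0025,0,0.9]]]' 40 >/dev/null; python3 n.py
```

```text
t 17.65 x,y mm 83.24 0.95 z 0.0341 F nest -7.88 0.1 4.02 jaw -0.0875 T [ 0.05  1.67 -0.09]
t 18.05 x,y mm 84.02 0.98 z 0.0338 F nest -9.87 -0.38 4.65 jaw -0.0874 T [ 0.08  1.88 -0.06]
```

```bash
python3 -m jog '[[[-0.0002,0,0.001,0,0.9],[-0.0003,0,0.002,0,0.9],[-0.0003,0,0.003,0,0.9],[-0.0003,0,0.003,0,0.9]]]' 40 >/dev/null; python3 n.py; python3 - <<'E'
from h import *
d=shot("wrist","pics/w14.png")["color"];cv2.imwrite("pics/w14c.png",cv2.resize(d[70:310,170:520,::-1],None,fx=2,fy=2,interpolation=2))
E
python3 n.py
```

```text
t 18.45 x,y mm 85.02 0.98 z 0.0338 F nest -11.14 0.87 5.72 jaw -0.0873 T [ 0.01  1.95 -0.05]
t 18.5 x,y mm 85.01 0.98 z 0.0338 F nest -11.58 0.14 5.36 jaw -0.0873 T [ 0.1   1.96 -0.09]
```

View pics/w14c.png

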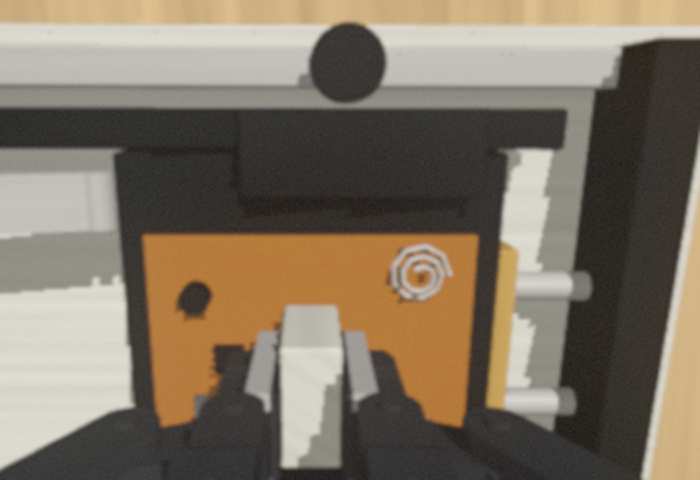

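```bash
python3 -m jog '[[[-0.0002,0,0.001,0,0.9],[-0.0003,0,0.002,0,0.9],[-0.0003,0,0.003,0,0.9],[-0.0003,0,0.0035,0,0.9],[-0.0003,0,0.0035,0,0.9]]]' 40 >/dev/null; python3 n.py; python3 - <<'E'
from h import *
d=shot("wrist","pics/w15.png")["color"];cv2.imwrite("pics/w15c.png",cv2.resize(d[70:310,170:520,::-1],None,fx=2,fy=2,interpolation=2))
d=shot("side","pics/s15.png")["color"];cv2.imwrite("pics/s15c.png",cv2.resize(d[220:300,300:430,::-1],None,fx=5,fy=5,interpolation=2))
E
python3 n.py
```

```text
t 19.0 x,y mm 85.98 0.94 z 0.0339 F nest -13.32 0.23 7.89 jaw -0.0874 T [ 0.05  2.2  -0.09]
t 19.1 x,y mm 85.98 0.95 z 0.0339 F nest -14.54 1.64 8.77 jaw -0.0874 T [ 0.06  2.17 -0.11]
```

View pics/w15c.png

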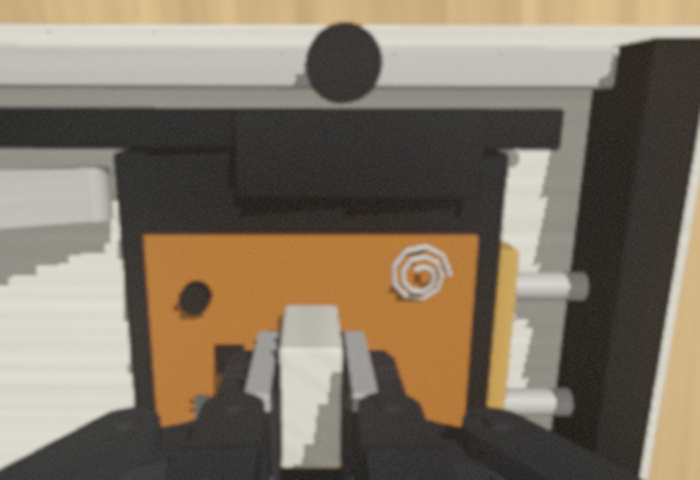

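View pics/s15c.png

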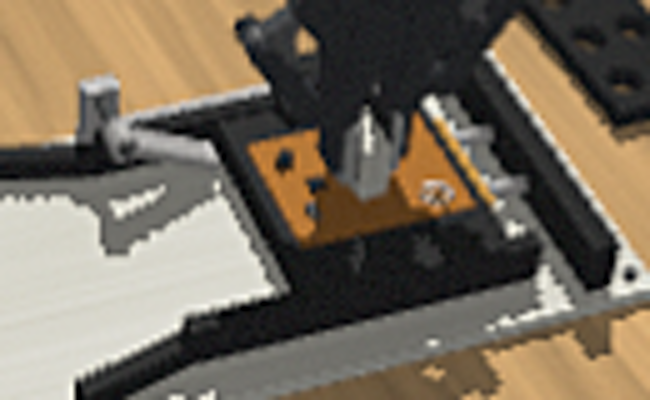

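```bash
python3 - <<'E'
from h import *
a=cv2.imread("pics/side0.png");b=cv2.imread("pics/s15.png");c=cv2.imread("pics/side6.png")
import pickle
s=lambda i:cv2.resize(i[225:265,305:360],None,fx=7,fy=7,interpolation=2)
side11=cv2.imread("pics/side11.png")[45*4:85*4,65*4:120*4]
cv2.imwrite("pics/cmp.png",np.vstack([np.hstack([s(a),s(b)]),np.hstack([cv2.resize(side11,(385,280)),s(c)])]))
E
```

```text
(no output)
```

View pics/cmp.png

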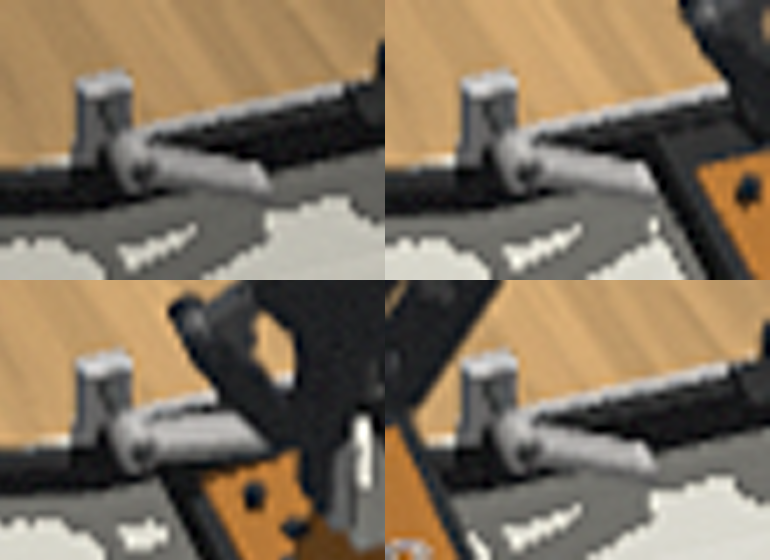

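```bash
python3 -m jog '[[[-0.0003,0,-0.001,0,0.9],[-0.0005,0,-0.002,0,0.9],[-0.0005,0,-0.003,0,0.9],[-0.0005,0,-0.004,0,0.9],[-0.0005,0,-0.0045,0,0.9],[-0.0005,0,-0.0045,0,0.9]]]' 40 >/dev/null; python3 n.py
```

```text
t 19.7 x,y mm 81.68 0.97 z 0.0341 F nest -1.43 -1.44 -3.83 jaw -0.0875 T [-0.11  0.28 -0.14]
```

```bash
python3 -m jog '[[[0.0002,0,0,0,0.6],[0.0002,0,0,0,0.45],[0,0,0,0,0.35],[0,0,0,0,0.3],[0,0,0,0,0.3]]]' 20; python3 n.py; python3 - <<'E'
from h import *
d=shot("wrist","pics/w16.png")["color"];cv2.imwrite("pics/w16c.png",cv2.resize(d[70:310,170:520,::-1],None,fx=2,fy=2,interpolation=2))
E
```

```text
t: 20.2
tool_pos: [0.6092, -0.2054, 0.0345]
tool_rot: [0.068, 1.57, -0.069]
contact_force: [0.3, 0.5, 0.5]
opening: 0.0299
t 20.2 x,y mm 82.06 0.92 z 0.0345 F nest 0.25 0.54 0.53 jaw -0.0874 T [ 0.01 -0.03 -0.04]
```

View pics/w16c.png

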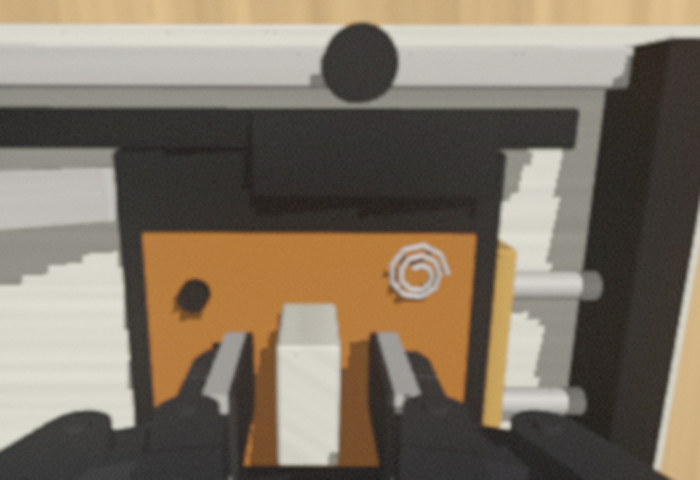

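Released; the lug at (308,385) stands clear of both pads. Now straight up.

```bash
python3 -m jog '[[[-0.01,0,0,0,0.3],[-0.03,0,0,0,0.3],[-0.07,0,0,0,0.3],[-0.12,0,0,0,0.3],[-0.15,0,0,0,0.3],[-0.15,0,0,0,0.3],[-0.15,0,0,0,0.3],[-0.15,0,0,0,0.3]]]'; python3 - <<'E'
from h import *
w=shot("wrist","pics/w17.png")
a=cv2.imread("pics/side0.png");d=shot("side","pics/s17.png")["color"][:,:,::-1]
s=lambda i:cv2.resize(i[225:265,305:360],None,fx=7,fy=7,interpolation=2)
cv2.imwrite("pics/cmp2.png",np.vstack([np.hstack([s(a),s(d)]),cv2.resize(d[200:320,250:450],(770,462),interpolation=2)]))
shot("scene","pics/sc17.png")
E
```

```text
t: 21.05
tool_pos: [0.6083, -0.2048, 0.1827]
tool_rot: [0.069, 1.573, -0.068]
contact_force: [0.1, 0.1, 0.0]
opening: 0.0297
```

View pics/cmp2.png

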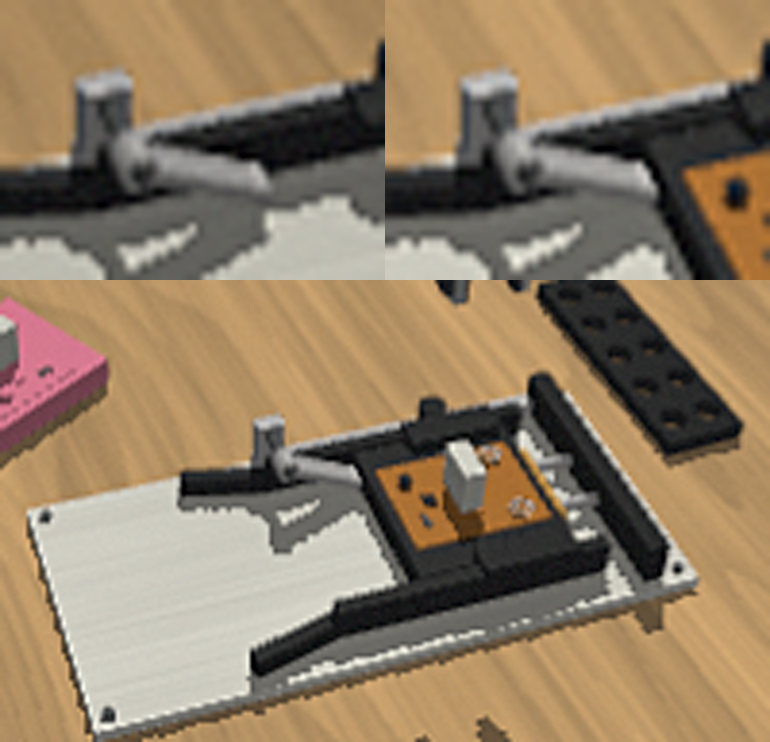

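View pics/w17.png

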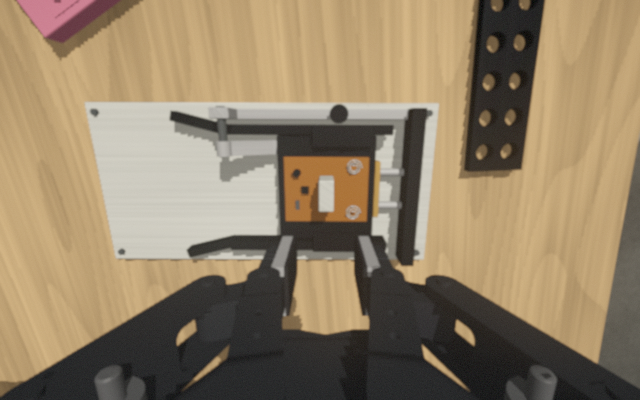

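View pics/sc17.png

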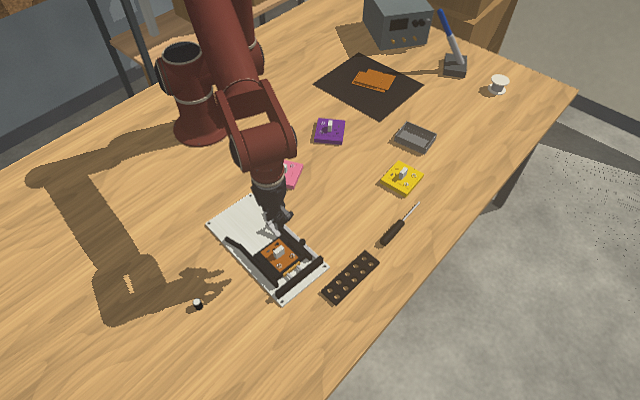

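The catch is back in its starting pose, with its tip at the same pixels as in the first picture. The carrier lies between it and the brass contact at wrist (326,190), and the bystanders have not moved. I'm handing it in.

```bash
python3 -c "
from station import ctrl
print(ctrl.finish_job(), ctrl.get_obs()['contact_force'])"
```

```text
the job is handed in; nothing more can be done
the job is handed in; nothing more can be done
```

The carrier is in the nest, caught between the sprung contact and the catch, and I handed the job in at about 21 s of the 72 s. `finish_job` reports no verdict, so what follows rests on my own checks.

**What I did:**
- I pinched the black carrier by its lug and set it flat on the open end at nest x about -103 mm.
- I then slid it in under the catch, keeping the side force at about 2 N or less.
- It met the contact at x about 80 mm and I pressed on to 86 mm. The wrist force along the slide reached about 14.5 N, friction included.
- After the catch dropped I eased back to about 82 mm, opened the fingers and lifted away.

**Final checks:**
- **Catch:** in the side view it has the same shape and pixel position as at the start, so it is down behind the carrier.
- **Carrier:** it lies flat and in line between the rails, against the brass contact.
- **Gripper:** it is clear of everything and reads about 0 N.
- **Bystanders:** the capacitor, screwdriver, cover and tray look unmoved in the scene view.

**Disagreements along the way:**
- The scene and side cameras differed by about 5 mm on the nest's x position.
- My first estimate of the carrier's sideways offset, taken while it was still held above the bed, was -0.3 mm. On the bed it measured about -1.6 mm, so I moved it 2 mm across before it entered the rails. It then measured about +0.2 mm.
- During the final press, arm tilt added up to about 9 N of downward force. That is well under the 80 N limit.

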